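Latch the sprung tool case with its draw latch

ROBOT

A 6-joint arm with a two-finger parallel gripper is mounted at the origin on the work surface. World frame = base frame: x ahead of the robot, y to its left, z up, the work surface at z = 0. Lengths are in mm, angles in rad, forces in N, time in s.
With the tool pointing down it reaches from about 350 to 875 mm from the base axis. Payload 4.2 kg.
Tool frame: the origin (TCP) lies at the very end of the fingers, on their centre line; the grasp point (between the pads) lies 19 mm behind it (arm.pinch_z is the distance from the TCP to the grasp point, in mm); x points along the fingers, y is the direction in which the jaws open and shut, and the axes are right-handed (so a half turn about x gives the same grasp; the last joint's range is limited). The gripper opens to 85 mm and grips with 20 to 120 N. Pads are 22 mm wide; open, the fingers measure 114 mm over their backs; the gripper's body (76 mm by 85 mm) begins 54 mm behind the grasp point. The pads swing forward as they close: fully open they stand 13 mm farther back than shut.
Start: joints at [-0.863, 0.385, 0.008, 0, -1.194, -0.259], TCP at [271.19, -563.077, 231.312] pointing down, gripper open.
Joint ranges: [-3.14, 3.14], [-1.21, 2.06], [-1.07, 1.41], [-3.16, 2.05], [-2.99, -0.16], [-3.1, 3.1]. Speed limits (rad/s): [2.79, 2.79, 3.14, 3.14, 3.14, 3.14].

INTERFACE

Orientations are given as a unit quaternion [x, y, z, w].
In Python, from bench import arm gives the robot as it stands.
- The arm moves only by the tool drive_tool, never from a script. Its argument "motion" is a list of rows, each a list of 4 numbers: the shift along the tool's x, y, z in mm, then the turn about the tool's x in degrees. In form: [[dx, dy, dz, spin], ...]. A call has 1 to 10 rows; each row shifts and turns the commanded pose from where the row before left it, along the tool's axes as they then stand; what a row does not reach is not made up. A row lasts 1/12 s, in which the tool goes at most 41.7 mm and 7.16 degrees, less where a joint would pass 70% of its speed; a pose out of reach is approached as far as the arm can. A call with a gripper value outside its range is refused whole. "grip" is the finger opening in mm, from 0 to 85.4, set as the call begins (left out, the last holds). The fingers move at their own pace and stop on an object; the grip force is fixed at half the most. Time passes only in rows, so rows that do not move let the fingers close. It gives the time, the measured TCP pose, the force and the opening at its end, in the units of the state.
- arm.read_state(): the state, without advancing time (a new reading comes with each control period).
- arm.get_image(name): name is "scene" or "top" or "wrist"; returns the picture (384x512x3 uint8, red, green, blue); there is no depth.
- arm.calibration(name): a dict with "K" (3x3 intrinsics, pixels), "distortion" ([k1, k2, p1, p2, k3] as OpenCV has them; the pictures are not rectified), "eye" and "attitude" of the camera in the world; the wrist camera has in their place "T_tool_cam" (4x4, takes a point from camera to tool coordinates, whose origin is the TCP and whose axes are the tool frame's). Camera axes: x right, y up, looking along -z (the intrinsics and any distortion apply to the point x, -y, -z); pixel columns grow to the right and rows downward; lengths in mm; the calibration is good to about 2 mm. A picture is of the moment at which its call begins: read the wrist's pose just before it. calibration takes no time and is no camera call.
- arm.job_done(): hands the job in, once; it reports no verdict.
The state is a dict: "clock": time; "joints": joint angles; "joint_vel": joint speeds; "joint_efforts": joint torques, N m; "position": TCP position; "ee_rot": TCP orientation; "contact_force": force on the tool from outside, world axes, zero at the start; "wrist_torque": the same for the moment, N m; "gripper_width": finger opening in mm.
Only numpy, scipy, OpenCV 4.12 (cv2) and the standard library are available. Lean on these libraries where they do the work, as an engineer would, in place of code of your own. Each camera call takes 0.05 s, during which the arm holds its last target. There are 200 camera calls.

TASK

Shut the grey tool case that stands on its spine: hook the claw of the draw latch on its top snugly over the keeper bar of the sprung back shell while the lever is still up, then swing the lever down over centre until it lies flat and holds the back shell drawn in by itself. Leave the loose tools on and around the case where they lie.

Things in the scene. Friction and masses are not known exactly. Their poses are not given: they have to be found in the camera images.
- case: Tool case, a painted grey steel box 240 mm long (along its y) and 110 mm high, standing on its spine and fixed to the counter by two end brackets. Origin on the counter below latch_pivot; x from the lever towards the keeper, z up. Front shell from x = -78 to +30 mm, hinged back shell from +33 to +94 mm, flat tops at z = 110 mm. The latch moves in the plane y = 0.
- latch_pivot (a point): The lever's pivot axis at the middle of the draw latch, fixed 12 mm above the case's top. Axes as case: x level from the lever towards the keeper, y along the pivot axis, z up. The keeper opposite, on the back shell: a round bright steel bar, 8 mm diameter, 14 mm long (along y), on a 4 mm stem; 12 mm behind its axis (+x) starts a 4 mm thick guard rib, its top 1 mm below the bar's axis. The tooth must drop into the 8 mm slot between them.
- lever (a joint): Lever angle, rad: 0 = lying flat towards -x of latch_pivot (closed, at its stop), 1.57 = straight up, stop at 1.85. Stays where it is left (0.06 N m friction). Once hooked, dead centre is near 0.2 rad: below it the latch pulls itself shut. Swinging it down takes up to about 15 N near the tip.
- lever_tip (a point): Middle of the free end of the lever, 68 mm from the pivot axis. Bright steel U-channel 28 mm wide, 74 mm long, plate 4 mm thick; outer face (the upper one when flat) 4 mm off the pivot axis. It carries the claw's hinge 18 mm from the pivot axis (when flat, at x = -17.4, z = -4.7 mm of latch_pivot), so pulling the claw's nose also moves the lever.
- claw_nose (a point): Centre of the claw's nose, a block 18 mm wide (along y), 13 mm long, 14 mm high at the claw's free end: the place to grip, by its two sides across y. The bright steel claw is a flat arm, 18 mm wide, 4 mm thick, 70 mm from hinge to nose; it stays where it is left (0.018 N m friction). x axis: along the arm away from its hinge; z: its upper side.
- tooth_tip (a point): Lower end of the claw's tooth, 4 mm thick, hanging below the nose and leaning in towards the hinge; the tip is about 4.5 mm nearer the hinge and 20 mm lower than the nose centre (in the claw's axes). Hooked: the tooth stands on the far (+x) side of the keeper bar between bar and guard rib, its tip 6 to 9 mm lower than the bar's axis.
- keeper_mount (a point): Fixed point on the back shell, 14 mm above its top: where the keeper bar's middle would be with its screws mid-slot. The keeper itself sits up to 2.5 mm to either side of it along x (unmeasured: see or feel it). Axes as latch_pivot's, tilting with the shell. Claw hooked with the lever up: the nose centre is about 12 mm beyond (+x) the bar's axis and 10 mm above it.
- back_shell (a joint): Back shell's angle about the spine hinge at the bottom, rad: 0.092 = sprung open as found (9 mm gap at the top), 0 = fully shut. A stiff gasket spring pushes it open (about 55 N at the keeper to hold it fully shut). A properly closed latch leaves it at 0.01 to 0.055. It carries the keeper on its top. A slack claw lifts off as the lever swings: first pull it back snug on the bar (about 10 N).
- die_mid (a point): Centre of a loose bright steel channel die, 120 x 46 x 36 mm, on the counter beside the case (-y side). Leave it.
- clip_mid (a point): Centre of a loose red die clip, 55 x 30 x 32 mm, on the counter beside the case (+y side). Leave it.
- knob_mid (a point): Centre of a loose cast bronze knob, 34 mm across and 34 mm high, standing on top of the front shell towards one end. Leave it.
- gauge_mid (a point): Centre of a loose folded feeler gauge set, 85 x 14 x 11 mm, lying on top of the front shell towards the other end. Leave it.
- hexkey_mid (a point): Middle of a loose L-shaped hex key, 114 x 38 x 8 mm, lying on the counter beyond the clip. Leave it.

How it is judged (in metres and radians):
On the way, in this order (a step that is already met when the one before it is completed fails the run):
1. the claw's tooth is hooked down behind the keeper bar while the lever is still up (x of tooth_tip in the frame of keeper_mount between -0.002 and 0.016 m and z of tooth_tip in the frame of keeper_mount below -0.003 m and value of joint lever above 0.8 rad), for 0.2 s.
2. the lever is swung down over centre with the claw still hooked and the back shell drawn in (x of tooth_tip in the frame of keeper_mount between -0.002 and 0.016 m and z of tooth_tip in the frame of keeper_mount below -0.003 m and value of joint lever below 0.08 rad and value of joint back_shell below 0.065 rad), for 0.2 s.
At the end, for the whole second after the job is handed in: The lever lies flat (below 0.08 rad) and still, the claw's tooth is hooked behind the keeper bar (tip more than 3 mm below the bar's axis and between 2 mm short of and 16 mm beyond keeper_mount), and the latch by itself holds the back shell drawn in (below 0.065 rad, from 0.092) (all of step 2 and velocity of joint lever between -0.05 and 0.05 rad/s); the robot touches nothing.
It fails at once if a loose tool is moved more than 20 mm (distance of any of die_mid, clip_mid, knob_mid, gauge_mid, hexkey_mid from where it was at the start of the episode above 0.02 m).
It also fails if it takes over 54 s, if anything falls off the work surface, if the arm or the gripper's body presses on something with over 40 N, if the wrist force passes 120 N, or if a joint passes its speed limit or range.

## Working session

There is one attempt and no reset: what is moved stays moved. The work goes in short steps, Python scripts to look and compute and a tool call to move; the robot and the scene stay as the last step left them, time stands still between calls to the robot, and variables do not carry over. Pictures are saved under pics/ and viewed, about 8 in all and at most 12, crops included, and the job is handed in when it is done.

Besides the shell and the picture viewer there is one more tool, called by a JSON object that holds its "method" and its "body", one argument or row to a line. drive_tool: Moves the arm, as the interface text tells. Its arguments: {"type":"object","properties":{"motion":{"type":"array"},"grip":{"type":"number"}},"required":["motion"]}

```bash
ls; mkdir -p pics; python3 - <<'E'
from bench import arm
import cv2,numpy as np
s=arm.read_state();print({k:np.round(v,3) for k,v in s.items()}, arm.pinch_z)
for n in("scene","top","wrist"):
    cv2.imwrite(f"pics/{n}0.png",arm.get_image(n)[:,:,::-1]); print(n,arm.calibration(n))
a=cv2.imread("pics/scene0.png");b=cv2.imread("pics/top0.png")
E
```

```text
pics
{'clock': np.float64(0.0), 'joints': array([-8.630e-01,  3.860e-01,  7.000e-03, -1.000e-03, -1.194e+00,
       -2.590e-01]), 'joint_vel': array([-0.002,  0.001,  0.001, -0.001,  0.002, -0.001]), 'joint_efforts': array([ 1.0000e-03, -3.9229e+01,  1.8841e+01,  4.1860e+00, -5.0000e-03,
        0.0000e+00]), 'position': array([ 270.926, -562.56 ,  230.196]), 'ee_rot': array([-0.157,  0.69 ,  0.158,  0.689]), 'contact_force': array([-0.566,  0.84 , -0.583]), 'wrist_torque': array([ 0.041, -0.013,  0.   ]), 'gripper_width': np.float64(85.64)} 18.700000000000003
scene {'K': array([[437.13566224,   0.        , 265.76015239],
       [  0.        , 437.13566224, 190.21787681],
       [  0.        ,   0.        ,   1.        ]]), 'distortion': array([-0.14954218,  0.        ,  0.        ,  0.        ,  0.        ]), 'eye': array([1109.68231144, -344.594267  , 1056.60759117]), 'attitude': array([0.28494865, 0.14103975, 0.41439147, 0.85275539])}
top {'K': array([[349.31578787,   0.        , 253.24646432],
       [  0.        , 349.31578787, 187.69843499],
       [  0.        ,   0.        ,   1.        ]]), 'distortion': array([-0.0018285,  0.       ,  0.       ,  0.       ,  0.       ]), 'eye': array([412.12993577, 110.06642946, 860.07484932]), 'attitude': array([-0.04823123,  0.08168797,  0.7107095 , -0.69706014])}
wrist {'K': array([[268.68464721,   0.        , 260.73224236],
       [  0.        , 268.68464721, 193.81285347],
       [  0.        ,   0.        ,   1.        ]]), 'distortion': array([-0.04962912,  0.        ,  0.        ,  0.        ,  0.        ]), 'T_tool_cam': array([[-8.17427072e-04,  2.76733132e-01, -9.60946463e-01,
        -1.43417538e+02],
       [ 9.99999447e-01, -4.09425874e-04, -9.68553774e-04,
        -1.07140478e+00],
       [-6.61467265e-04, -9.60946724e-01, -2.76732644e-01,
        -6.99849813e+01],
       [ 0.00000000e+00,  0.00000000e+00,  0.00000000e+00,
         1.00000000e+00]])}
```

View pics/scene0.png

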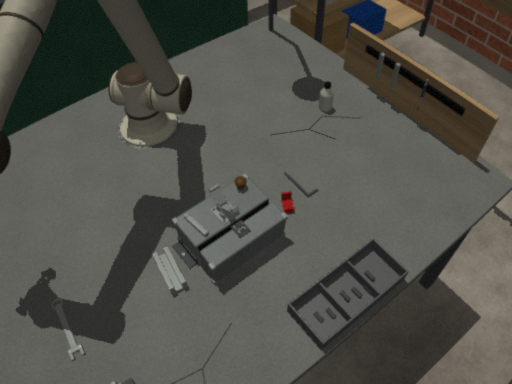

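View pics/top0.png

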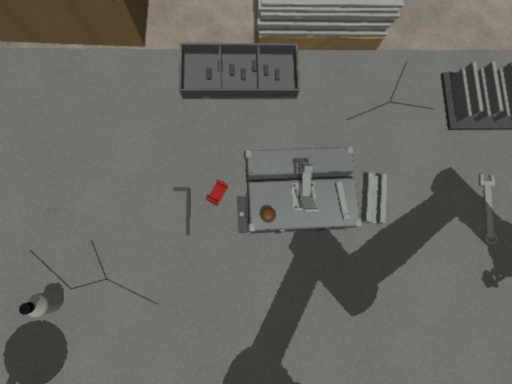

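```bash
cat > h.py <<'E'
from bench import arm
import cv2,numpy as np
from scipy.spatial.transform import Rotation as R
def cam(n,s=None):
    c=arm.calibration(n)
    if n=="wrist":
        s=s or arm.read_state(); T=np.array(c["T_tool_cam"]); Rt=R.from_quat(s["ee_rot"]).as_matrix()
        return c["K"],c["distortion"],Rt@T[:3,3]+s["position"],Rt@T[:3,:3]
    return c["K"],c["distortion"],c["eye"],R.from_quat(c["attitude"]).as_matrix()
def ray(C,uv):
    K,d,e,A=C; p=cv2.undistortPoints(np.array([[uv]],float),K,d)[0,0]
    v=A@np.array([p[0],-p[1],-1]); return e,v/np.linalg.norm(v)
def onz(C,uv,z):
    e,v=ray(C,uv); return e+v*(z-e[2])/v[2]
def proj(C,P):
    K,d,e,A=C; q=(np.atleast_2d(P)-e)@A*[1,-1,-1]
    return cv2.projectPoints(q,np.zeros(3),np.zeros(3),K,d)[0][:,0]
def tri(C1,u1,C2,u2):
    (a,v),(b,w)=ray(C1,u1),ray(C2,u2)
    t=np.linalg.lstsq(np.c_[v,-w],b-a,rcond=None)[0]
    return (a+v*t[0]+b+w*t[1])/2,np.linalg.norm(a+v*t[0]-b-w*t[1])
E
python3 - <<'E'
from h import *
a=cv2.imread("pics/top0.png")[135:245,235:370];b=cv2.imread("pics/scene0.png")[165:285,160:300]
f=lambda i:cv2.convertScaleAbs(cv2.resize(i,(800,int(800*i.shape[0]/i.shape[1])),interpolation=cv2.INTER_CUBIC),alpha=1.3)
cv2.imwrite("pics/a.png",cv2.resize(f(a),(700,570))[:, :]);
A=f(a);B=f(b)
cv2.imwrite("pics/ct.png",A[:600]);cv2.imwrite("pics/cs.png",B[:600]); print(A.shape,B.shape)
E
```

```text
(651, 800, 3) (685, 800, 3)
```

View pics/ct.png

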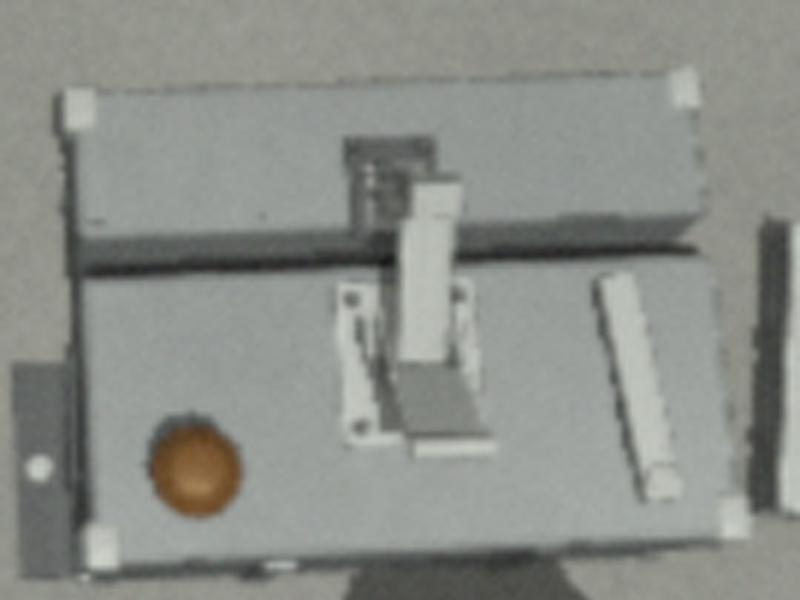

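View pics/cs.png

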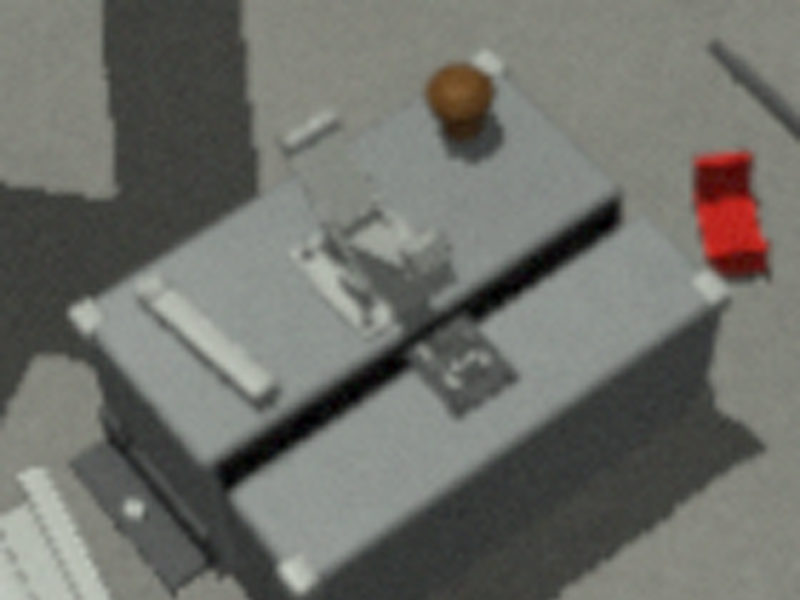

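```bash
cat >> h.py <<'E'
t0=lambda u,v:np.array([235+u/5.926-.42,135+v/5.926-.42])
s0=lambda u,v:np.array([160+u/5.714-.42,165+v/5.714-.42])
E
python3 - <<'E'
from h import *
T=cam("top");S=cam("scene")
cs=np.array([[-78,120],[-78,-120],[30,-120],[30,120]],float)
def fit(P):
    P=np.array(P)[:,:2];a=cs-cs.mean(0);b=P-P.mean(0)
    th=np.arctan2((a[:,0]*b[:,1]-a[:,1]*b[:,0]).sum(),(a*b).sum());c,s=np.cos(th),np.sin(th);Rm=np.array([[c,-s],[s,c]])
    o=P.mean(0)-Rm@cs.mean(0);print(np.degrees(th),o,np.round(P-(cs@Rm.T+o),1).tolist())
fit([onz(T,t0(*p),110) for p in[(92,562),(748,538),(705,258),(88,277)]])
fit([onz(S,s0(*p),110) for p in[(493,52),(72,318),(216,467),(622,192)]])
print("levertip outer edge",tri(T,t0(455,440),S,s0(310,130)))
print("nose top far",tri(T,t0(438,180),S,s0(432,240)))
print("knob",tri(T,t0(197,468),S,s0(460,90)))
print("keeper plate", onz(T,t0(392,187),112),onz(S,s0(466,366),112))
E
```

```text
1.1057052688051419 [539.28440247 -36.64626304] [[1.9, -0.2], [1.0, -1.2], [-1.8, 4.6], [-1.1, -3.1]]
1.641007799639158 [544.05432257 -33.99596764] [[1.3, 1.7], [0.8, -2.1], [-1.1, 4.7], [-1.1, -4.3]]
levertip outer edge (array([495.18540348, -37.02837444, 178.24449906]), np.float64(2.489168787848092))
nose top far (array([582.67424101, -33.2832784 , 187.91442808]), np.float64(4.068856512155259))
knob (array([491.62039193,  45.89711995, 138.26006059]), np.float64(1.9289260795910812))
keeper plate [598.20508335 -33.84395354 112.        ] [602.89750188 -32.35708973 112.        ]
```

```bash
cat >> h.py <<'E'
def delta(target,yaw_deg=1.5,s=None):
    s=s or arm.read_state();M=R.from_quat(s["ee_rot"]).as_matrix()
    # spin so that tool y is along case y (mod 180)
    yv=M[:,1]; cur=np.degrees(np.arctan2(yv[1],yv[0])); 
    # pointing down: spin +a about tool x (=-z) turns yaw by -a
    a=((cur-(90+yaw_deg))+90)%180-90
    return M.T@(np.array(target)-s["position"]),a
E
python3 - <<'E'
from h import *
s=arm.read_state();print(np.round(R.from_quat(s["ee_rot"]).as_matrix(),3)); print(delta([575,-33,270]))
E
```

```text
[[-0.001 -0.434  0.901]
 [ 0.001  0.901  0.434]
 [-1.     0.002 -0.   ]]
(array([-39.00610673, 345.49239842, 503.69602724]), np.float64(24.207111384213988))
```

{"method": "drive_tool", "body": {
  "motion": [
    [-4,21.6,31.5,0],
    [-4,21.6,31.5,0],
    [-4,21.6,31.5,0],
    [-4,21.6,31.5,0],
    [-4,21.6,31.5,0],
    [-4,21.6,31.5,0],
    [-4,21.6,31.5,0],
    [-4,21.6,31.5,0],
    [-4,21.6,31.5,0],
    [-4,21.6,31.5,0]
  ],
  "grip": 45
}}

```text
clock: 0.98
position: [461.6, -229.9, 271.5]
ee_rot: [-0.157, 0.689, 0.157, 0.689]
contact_force: [0.6, -1.2, 0.0]
gripper_width: 44.9
```

{"method": "drive_tool", "body": {
  "motion": [
    [0,21.6,31.5,0],
    [0,21.6,31.5,0],
    [0,21.6,31.5,0],
    [0,21.6,31.5,0],
    [0,21.6,31.5,0],
    [0,21.6,31.5,0],
    [0,0,0,6],
    [0,0,0,6],
    [0,0,0,6],
    [0,0,0,6.2]
  ]
}}

```text
clock: 1.82
position: [575.2, -32.5, 270.7]
ee_rot: [-0.008, 0.707, 0.008, 0.707]
contact_force: [-0.6, -0.6, -0.1]
gripper_width: 45.1
```

```bash
python3 - <<'E'
from h import *
s=arm.read_state();print(s["clock"],s["position"],s["gripper_width"],s["contact_force"],delta([575,-33,270]))
i=arm.get_image("wrist")[:,:,::-1]
cv2.imwrite("pics/w1.png",cv2.resize(i,(800,600),interpolation=cv2.INTER_CUBIC))
t=arm.get_image("top");cv2.imwrite("pics/t1.png",t[:,:,::-1])
E
```

```text
1.8167 [575.23443092 -32.51910852 270.71411327] 45.070483893797835 [-0.6366752  -0.59376196 -0.12367031] (array([ 0.71441015, -0.47560422, -0.24411266]), np.float64(-0.24179081842544292))
```

View pics/w1.png

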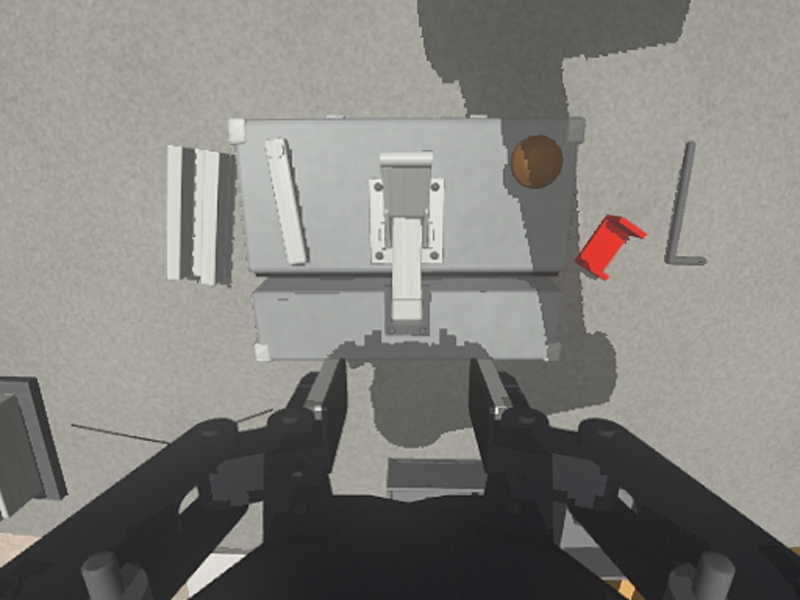

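```bash
python3 - <<'E'
from h import *
W=cam("wrist");T=cam("top");S=cam("scene")
w=lambda u,v:np.array([u*.64-.18,v*.64-.18])
P=[onz(W,w(*p),110) for p in[(583,119),(230,119),(252,272),(560,272)]];print(np.round(P,1).tolist())
print("plate holes W",[np.round(onz(W,w(*p),113)[:2],1).tolist() for p in[(378,187),(435,187),(377,255),(434,256)]])
print("plate holes T",[np.round(onz(T,t0(*p),113)[:2],1).tolist() for p in[(350,300),(460,296),(361,428)]])
print("keeper holes",[np.round(onz(W,w(*p),112)[:2],1).tolist() for p in[(392,331),(423,330)]])
a=tri(W,w(406,319),T,t0(438,178));b=tri(W,w(406,319),S,s0(432,240));print("nose far top",a,b)
for z in (170,175,180,185,190): print(z,onz(W,w(406,319),z),onz(W,w(406,298),z),onz(T,t0(438,180),z))
print("lever", tri(W,w(407,154),T,t0(455,450)),tri(W,w(407,154),S,s0(310,125)))
print("width",onz(W,w(392,318),185),onz(W,w(421,318),185))
E
```

```text
[[459.2, 82.8, 110.0], [465.8, -157.6, 110.0], [572.1, -149.4, 110.0], [565.8, 79.6, 110.0]]
plate holes W [[508.8, -55.9], [507.7, -16.4], [556.5, -56.2], [556.1, -14.9]]
plate holes T [[555.1, -15.9], [556.0, -57.0], [507.4, -17.8]]
keeper holes [[614.9, -44.4], [613.4, -20.7]]
nose far top (array([581.22296513, -34.66484629, 187.65467305]), np.float64(2.2406636789685987)) (array([581.66681699, -32.51782796, 185.1916979 ]), np.float64(3.8602976414330024))
170 [585.89385488 -34.23233624 170.        ] [572.57156516 -34.58388467 170.        ] [586.07587137 -38.85356508 170.        ]
175 [584.25321814 -34.25783927 175.        ] [571.20353671 -34.60219411 175.        ] [584.8155303  -37.77455174 175.        ]
180 [582.6125814 -34.2833423 180.       ] [569.83550826 -34.62050355 180.        ] [583.55518922 -36.69553839 180.        ]
185 [580.97194465 -34.30884532 185.        ] [568.46747981 -34.63881299 185.        ] [582.29484815 -35.61652504 185.        ]
190 [579.33130791 -34.33434835 190.        ] [567.09945136 -34.65712243 190.        ] [581.03450707 -34.5375117  190.        ]
lever (array([490.70874986, -36.38769599, 184.16472655]), np.float64(0.6711150008079936)) (array([491.15767781, -34.89763007, 175.76990861]), np.float64(2.9787766450102584))
width [580.58901978 -42.36094733 185.        ] [580.13268743 -25.71466582 185.        ]
```

{"method": "drive_tool", "body": {
  "motion": [
    [20,-1,2,0],
    [20,-1,2,0],
    [20,0,0,0],
    [20,0,0,0],
    [15,0,0,0],
    [8,0,0,0],
    [4,0,0,0],
    [0,0,0,0]
  ]
}}

```text
clock: 2.58
position: [579.2, -35.0, 163.7]
ee_rot: [-0.01, 0.707, 0.01, 0.707]
contact_force: [-0.2, 0.3, -0.5]
gripper_width: 45.2
```

```bash
python3 - <<'E'
from h import *
s=arm.read_state();print(s["clock"],s["position"],s["contact_force"])
i=arm.get_image("wrist")[:,:,::-1]
cv2.imwrite("pics/w2.png",cv2.resize(i[100:360,130:380],(750,780))[:600])
E
```

```text
2.5833 [579.17228679 -35.03049801 163.72325153] [-0.17546303  0.32198765 -0.54517605]
```

View pics/w2.png

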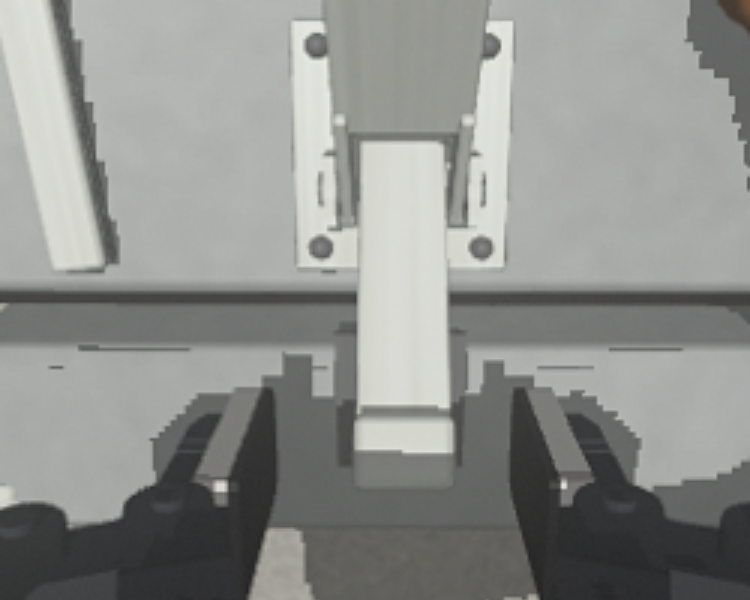

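{"method": "drive_tool", "body": {
  "motion": [
    [0,1,0,0],
    [0,0,0,0],
    [0,0,0,0],
    [0,0,0,0],
    [0,0,0,0],
    [0,0,0,0]
  ],
  "grip": 8
}}

```text
clock: 3.13
position: [580.3, -33.4, 165.2]
ee_rot: [-0.009, 0.706, 0.01, 0.708]
contact_force: [1.4, 3.8, 3.0]
gripper_width: 16.5
```

```bash
python3 - <<'E'
from h import *
s=arm.read_state();print(s["clock"],s["position"],s["contact_force"],s["gripper_width"])
W=cam("wrist")
p=proj(W,[[579,-34.4,175.5],[580,-34.4,185],[569,-34.4,177],s["position"]]);print((p-[130,100])*3)
S=cam("scene")
i=arm.get_image("wrist")[:,:,::-1]
q=arm.get_image("scene")[:,:,::-1]
a=cv2.resize(i[100:300,150:350],(500,500));b=cv2.resize(q[150:270,170:290],(500,500))
cv2.imwrite("pics/w3.png",cv2.resize(np.hstack([a,b]),(800,400)))
E
```

```text
3.1333 [580.30177903 -33.39235241 165.23873541] [1.36857829 3.79423574 2.97333542] 16.466755632878698
[[390.56046252 439.30105404]
 [390.34358384 470.31876822]
 [392.07686168 392.30428747]
 [395.59864286 420.94466199]]
```

View pics/w3.png

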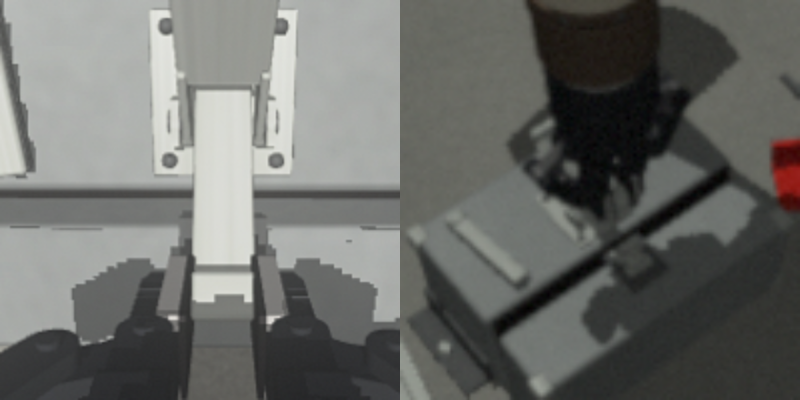

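```bash
python3 - <<'E'
from h import *
a=cv2.imread("pics/scene0.png",0);print("scene rows 222-236 cols 230-252");print(a[222:238,230:252])
b=cv2.imread("pics/top0.png",0);print("top rows156-176 cols 291-308");print(b[156:176,291:308])
S=cam("scene");T=cam("top")
for x in (50,55,60): 
  c,s=np.cos(.027),np.sin(.027)
  for y in(-7,7):
    P=[540+x*c-y*s,-35.5+x*s+y*c,123.5];print(x,y,np.round(P,1),proj(S,P).round(1),proj(T,P).round(1))
E
```

```text
scene rows 222-236 cols 230-252
[[ 75  52  49  34  23  15  37  44  58  68  67  73  72  79 102 112 116 110
  113 113 114 109]
 [ 65  48  34  21  24  34  56  65  68  64  67  78  77  71  91 110 116 114
  114 113 114 112]
 [ 49  27  21  32  39  48  61  66  63  64  59  64  70  65  70  92 110 112
  112 113 112 113]
 [ 26  28  44  75  73  60  57  60  57  62  63  59  58  60  66  72  91 107
  113 112 113 112]
 [ 23  42  65  94 100  78  57  58  59  65  61  67  84  81  82  75  70  94
  108 111 114 113]
 [ 27  47  62  73 100  88  68  67  68  71  66  87 107  95 104  92  72  80
   99 107 113 112]
 [ 10  32  55  64  76  78  75  71  71  94  87  93  82  72  99  90  71  68
   78  97 109 113]
 [ 26  49  63  63  65  75  73  78  78 106  96  74  63  62  66  67  67  66
   67  78 102 109]
 [ 63  84  92  78  68  66  66  79  96  84  70  62  58  58  54  62  66  64
   57  62  81 104]
 [ 96 106 106  95  73  66  66  81 110 107  84  64  57  62  64  63  65  63
   53  55  77 104]
 [109 111 110 108  92  76  68  70  91 106  91  65  63  66  68  67  62  62
   73  82 100 110]
 [111 113 111 111 110  95  74  68  63  67  67
[... 1515 characters left out ...]
 [118 119 109  75  73  85  99  82  72  72  69  71  87 110 134 138 138]
 [113 116 105  73  74  85  98  83  79  75  76  93 117 135 140 139 141]
 [ 96  97  90  73  70  80  84  77  74  75  75  95 128 140 142 139 142]
 [ 78  77  71  61  71  72  69  52  48  52  55  93 134 143 144 143 143]
 [ 71  72  70  66  66  64  54  46  45  41  53  94 139 142 143 141 143]]
50 -7 [590.2 -41.1 123.5] [[235.1 224.7]] [[305.2 168.4]]
50 7 [589.8 -27.2 123.5] [[239.5 221.7]] [[298.8 168.6]]
55 -7 [595.2 -41.  123.5] [[236.3 226. ]] [[305.  166.2]]
55 7 [594.8 -27.  123.5] [[240.7 223. ]] [[298.6 166.4]]
60 -7 [600.2 -40.9 123.5] [[237.5 227.3]] [[304.8 163.9]]
60 7 [599.8 -26.9 123.5] [[241.9 224.3]] [[298.5 164.2]]
```

{"method": "drive_tool", "body": {
  "motion": [
    [0,0,0,0],
    [0,0,0,0],
    [0,0,0,0],
    [-25,0,0,0],
    [-25,0,0,0],
    [0,35,0,0],
    [0,30,0,0],
    [0,0,0,0]
  ],
  "grip": 45
}}

```text
clock: 3.9
position: [577.5, 34.0, 214.4]
ee_rot: [-0.01, 0.707, 0.011, 0.707]
contact_force: [0.2, -0.7, -0.1]
gripper_width: 45.1
```

```bash
python3 - <<'E'
from h import *
s=arm.read_state();print(s["clock"],s["position"],s["ee_rot"],s["contact_force"],s["gripper_width"])
C=cam("wrist");np.savez("w4",K=C[0],d=C[1],e=C[2],A=C[3])
print(proj(C,[[595,-34,124],[579,-34,175],[540,-35,122]]))
i=arm.get_image("wrist")[:,:,::-1];cv2.imwrite("pics/w4f.png",i)
p=proj(C,[595,-34,124])[0].astype(int);u,v=p-[70,55];print(u,v)
cv2.imwrite("pics/w4.png",cv2.resize(i[max(v,0):v+105,max(u,0):u+140],(800,600),interpolation=cv2.INTER_CUBIC))
E
```

```text
3.9 [577.46541951  33.96726853 214.37401555] [-0.0101623   0.706968    0.01056654  0.70709358] [ 0.22094752 -0.72903474 -0.14510722] 45.139423197337365
[[187.53170715 212.27945941]
 [168.37745447 215.56816594]
 [184.22500349 152.51357765]]
117 157
```

View pics/w4.png

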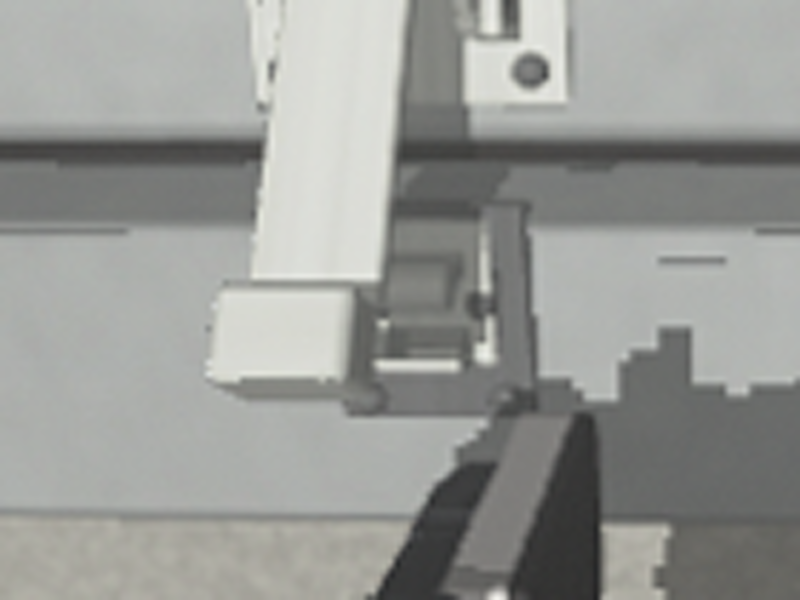

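```bash
python3 - <<'E'
from h import *
z=np.load("w4.npz");C=(z["K"],z["d"],z["e"],z["A"])
f=lambda u,v,h:np.round(onz(C,(117+u/5.714-.4,157+v/5.714-.4),h),1)
print("bar axis",f(458,285,124),f(458,258,124),f(458,312,124),"rib?",f(420,357,123),f(420,372,123), "plate",f(440,412,112),f(500,205,112),f(535,300,112))
print("nose",[f(*p,h) for p in[(222,285),(350,285),(350,378),(208,378)] for h in(180,185)])
print("latch hole",f(530,70,113))
E
```

```text
bar axis [589.  -25.2 124. ] [584.5 -25.  124. ] [593.7 -25.4 124. ] rib? [602.1 -32.2 123. ] [604.7 -32.3 123. ] plate [616.6 -32.1 112. ] [578.9 -20.5 112. ] [595.5 -15.1 112. ]
nose [array([570.5, -41. , 180. ]), array([568.8, -38.9, 185. ]), array([570., -25., 180.]), array([568.3, -23.5, 185. ]), array([582.3, -25.8, 180. ]), array([580.2, -24.2, 185. ]), array([582.9, -43.8, 180. ]), array([580.8, -41.7, 185. ])]
latch hole [555.7 -14.8 113. ]
```

{"method": "drive_tool", "body": {
  "motion": [
    [0,-35,0,0],
    [0,-33,0,0],
    [20,0,0,0],
    [20,0,0,0],
    [9,0,0,0],
    [0,0,0,0],
    [0,0,0,0]
  ]
}}

```text
clock: 4.53
position: [579.3, -37.4, 165.1]
ee_rot: [-0.01, 0.708, 0.009, 0.707]
contact_force: [0.3, -0.2, 1.6]
gripper_width: 45.2
```

{"method": "drive_tool", "body": {
  "motion": [
    [0,0,0,0],
    [0,0,0,0],
    [0,0,0,0],
    [0,0,0,0],
    [0,0,0,0]
  ],
  "grip": 8
}}

```text
clock: 4.95
position: [580.7, -33.8, 166.5]
ee_rot: [-0.008, 0.705, 0.011, 0.709]
contact_force: [0.5, 8.9, 1.5]
gripper_width: 15.9
```

{"method": "drive_tool", "body": {
  "motion": [
    [0,2,0,0],
    [0,1,0,0],
    [0,0,4,0],
    [2,0,4,0],
    [4,0,4,0],
    [4,0,4,0],
    [4,0,4,0],
    [4,0,3,0],
    [4,0,0,0],
    [0,0,0,0]
  ]
}}

```text
clock: 5.78
position: [599.3, -33.0, 141.7]
ee_rot: [-0.008, 0.71, 0.009, 0.704]
contact_force: [-4.8, 4.9, 2.1]
gripper_width: 15.6
```

```bash
python3 - <<'E'
from h import *
s=arm.read_state();print(s["clock"],s["position"],s["contact_force"],s["gripper_width"])
C=cam("wrist");i=arm.get_image("wrist")[:,:,::-1]
print(proj(C,[[589,-34,124],s["position"]]))
cv2.imwrite("pics/w5.png",cv2.resize(i[60:360,130:400],(540,600)))
E
```

```text
5.7833 [599.34782135 -32.9549147  141.69645874] [-4.82769752  4.88423178  2.06549751] 15.64638893243509
[[260.51208633 213.38891255]
 [261.86422444 240.31842239]]
```

View pics/w5.png

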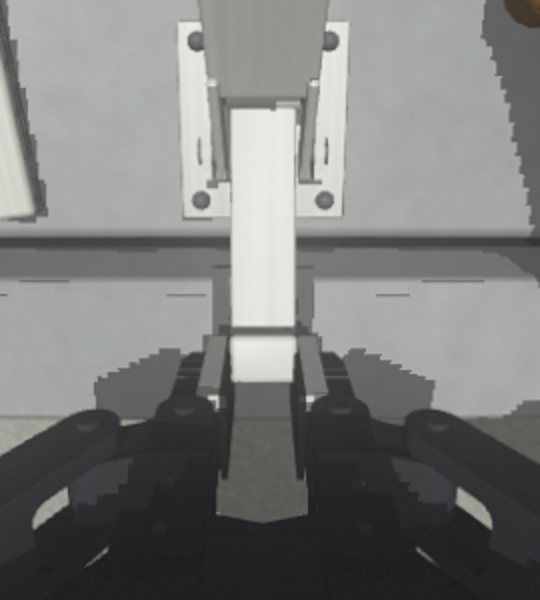

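```bash
python3 - <<'E'
from h import *
C=cam("wrist")
for z in(155,160,165): print(z,[np.round(onz(C,(262.5,60+v/2-.25),z),1)for v in(337,381)])
print(delta([602,-33,141])[1])
E
```

```text
155 [array([586.2, -33. , 155. ]), array([598.9, -32.7, 155. ])]
160 [array([584. , -33.1, 160. ]), array([596.3, -32.8, 160. ])]
165 [array([581.9, -33.2, 165. ]), array([593.7, -32.9, 165. ])]
-0.1000198039979665
```

{"method": "drive_tool", "body": {
  "motion": [
    [0,0,2,0],
    [0,0,2,0],
    [0,0,2,0],
    [0,0,2,0],
    [0,0,0,0],
    [0,0,0,0]
  ]
}}

```text
clock: 6.33
position: [603.1, -32.9, 140.2]
ee_rot: [-0.008, 0.714, 0.008, 0.701]
contact_force: [-11.3, 5.3, 2.0]
gripper_width: 16.0
```

```bash
cat > prof.py <<'E'
from h import *
s=arm.read_state();print(s["clock"],s["position"].round(1),s["contact_force"].round(1),round(float(s["gripper_width"]),1))
C=cam("wrist");i=arm.get_image("wrist");cv2.imwrite("pics/last.png",i[:,:,::-1])
g=cv2.cvtColor(i,cv2.COLOR_RGB2GRAY)[:,257:268].mean(1).astype(int)
print(list(zip(range(60,270),g[60:270]))[::1] if 0 else g[60:270].tolist())
E
python3 prof.py
```

```text
6.3333 [603.1 -32.9 140.2] [-11.3   5.3   2. ] 16.0
[126, 126, 126, 126, 126, 127, 126, 126, 126, 126, 127, 126, 126, 127, 126, 126, 127, 127, 126, 127, 127, 127, 127, 127, 127, 127, 127, 127, 127, 127, 128, 127, 128, 128, 128, 128, 128, 128, 129, 129, 129, 129, 129, 129, 129, 130, 129, 131, 131, 110, 113, 131, 135, 157, 212, 238, 235, 235, 235, 235, 235, 235, 235, 235, 234, 234, 234, 234, 234, 234, 234, 234, 234, 234, 234, 234, 234, 234, 234, 233, 234, 233, 233, 233, 233, 233, 233, 233, 233, 232, 233, 232, 232, 232, 232, 232, 232, 232, 231, 231, 231, 231, 231, 231, 231, 231, 231, 231, 230, 231, 230, 230, 230, 230, 229, 229, 229, 229, 229, 229, 229, 229, 228, 228, 228, 228, 228, 227, 227, 227, 227, 227, 227, 226, 226, 226, 226, 226, 225, 225, 225, 225, 225, 225, 225, 224, 224, 224, 224, 224, 223, 223, 223, 223, 222, 222, 222, 222, 222, 222, 225, 209, 136, 102, 109, 102, 98, 167, 203, 216, 223, 225, 224, 223, 222, 222, 221, 219, 219, 218, 217, 216, 215, 215, 214, 213, 213, 213, 207, 189, 126, 101, 101, 102, 102, 101, 101, 100, 100, 101, 100, 100, 100, 99, 100, 95, 90, 91, 97, 97]
```

```bash
cat > kin.py <<'E'
from h import *
from scipy.optimize import brentq
def kin(C,rt,rf,u=262.5,px=540.,pz=122.,uf=None):
    # rt: row of lever tip outer edge, rf: row of nose far-top edge ; returns theta, claw pitch, nose centre, tip
    rot=lambda x,z,t:np.array([x*np.cos(t)+z*np.sin(t),-x*np.sin(t)+z*np.cos(t)])
    row=lambda P:proj(C,[px+P[0],-34.5,pz+P[1]])[0][1]
    th=np.linspace(.3,1.85,156); e=[row(rot(-74,4,t))-rt for t in th]; t=th[np.argmin(np.abs(e))]
    H=rot(-17.4,-4.7,t)
    ps=np.linspace(-.6,1.2,361); f=lambda p,a,b:H+np.array([a*np.cos(p)-b*np.sin(p),a*np.sin(p)+b*np.cos(p)])
    e2=[row(f(p,76.5,7))-rf for p in ps]; k=np.argmin(np.abs(e2)); p=ps[k]
    o=np.array([px,pz]); return dict(th=t,et=min(np.abs(e)),pitch=p,ep=abs(e2[k]),hinge=(H+o).round(1),nose=(f(p,70,0)+o).round(1),tip=(f(p,65.5,-20)+o).round(1))
E
cat > look.py <<'E'
from kin import *
i=cv2.imread("pics/last.png",0)
print("lever rows",i[0:62,257:268].mean(1).astype(int).tolist())
E
python3 look.py; python3 - <<'E'
from kin import *
i=cv2.imread("pics/w1.png");C=cam("wrist",dict(position=np.array([575.234,-32.519,270.714]),ee_rot=[-0.008, 0.707, 0.008, 0.707]))
print(kin(C,153*.64,318*.64))
E
```

```text
lever rows [171, 171, 171, 171, 171, 171, 172, 172, 171, 171, 170, 194, 203, 210, 212, 213, 211, 216, 225, 230, 224, 214, 203, 194, 186, 180, 173, 168, 160, 151, 142, 133, 121, 109, 99, 90, 91, 100, 100, 100, 100, 100, 100, 100, 99, 99, 112, 127, 126, 126, 126, 125, 125, 125, 125, 126, 125, 126, 125, 125, 125, 126]
{'th': np.float64(0.78), 'et': np.float64(0.09465835824876478), 'pitch': np.float64(-0.18500000000000005), 'ep': np.float64(0.06450638872053105), 'hinge': array([524.3, 130.9]), 'nose': array([593.1, 118. ]), 'tip': array([585. ,  99.2])}
```

```bash
sed -i 's/rot(-74,4,t)/rot(-68,4,t)/; s/k=np.argmin(np.abs(e2)); p=ps\[k\]/ks=np.where(np.diff(np.sign(e2)))[0]; k=ks[-1] if len(ks) else np.argmin(np.abs(e2)); p=ps[k]/' kin.py; python3 - <<'E'
from kin import *
C=cam("wrist",dict(position=np.array([575.234,-32.519,270.714]),ee_rot=[-0.008, 0.707, 0.008, 0.707]))
for r in(163,165): print(kin(C,r*.64,319*.64))
C=cam("wrist",dict(position=np.array([599.35,-32.95,141.7]),ee_rot=[-0.008, 0.71, 0.009, 0.704]))
C=cam("wrist")
i=cv2.imread("pics/last.png",0)
for rt in(11,17,46):print(rt,kin(C,rt,250))
for th in (.9,1,1.1,1.2,1.3,1.4):
  c,s=np.cos(th),np.sin(th);print(th,[proj(C,[540+x*c+z*s,-34.5,122-x*s+z*c]).round(0)[0].tolist() for x,z in((-68,4),(-68,0))])
cv2.imwrite("pics/l1.png",cv2.resize(i[:300,150:400],(500,600)))
E
```

```text
{'th': np.float64(0.8), 'et': np.float64(0.24682525516620046), 'pitch': np.float64(0.6249999999999999), 'ep': np.float64(0.07547998347374119), 'hinge': array([524.5, 131.2]), 'nose': array([581.3, 172.2]), 'tip': array([589.3, 153.3])}
{'th': np.float64(0.8200000000000001), 'et': np.float64(0.19207163204104916), 'pitch': np.float64(0.6349999999999999), 'ep': np.float64(0.04644112502742814), 'hinge': array([524.7, 131.5]), 'nose': array([581., 173.]), 'tip': array([589.3, 154.3])}
11 {'th': np.float64(0.8300000000000001), 'et': np.float64(0.5067460049626789), 'pitch': np.float64(0.35499999999999987), 'ep': np.float64(6.608641036433795), 'hinge': array([524.8, 131.7]), 'nose': array([590.4, 156. ]), 'tip': array([593.2, 135.7])}
17 {'th': np.float64(0.8799999999999999), 'et': np.float64(0.4046640730009585), 'pitch': np.float64(0.3599999999999999), 'ep': np.float64(4.989705662389866), 'hinge': array([525.3, 132.4]), 'nose': array([590.8, 157.1]), 'tip': array([593.6, 136.8])}
46 {'th': np.float64(1.07), 'et': np.float64(0.5752019529587926), 'pitch': np.float64(0.5199999999999999), 'ep': np.float64(0.08148757012469332), 'hinge': array([527.5, 135. ]), 'nose': array([588.3, 169.8]), 'tip': array([594.3, 150.2])}
0.9 [[266.0, 20.0], [266.0, 13.0]]
1 [[265.0, 34.0], [266.0, 26.0]]
1.1 [[265.0, 51.0], [265.0, 41.0]]
1.2 [[265.0, 69.0], [265.0, 58.0]]
1.3 [[264.0, 89.0], [264.0, 77.0]]
1.4 [[264.0, 109.0], [264.0, 97.0]]
```

View pics/l1.png

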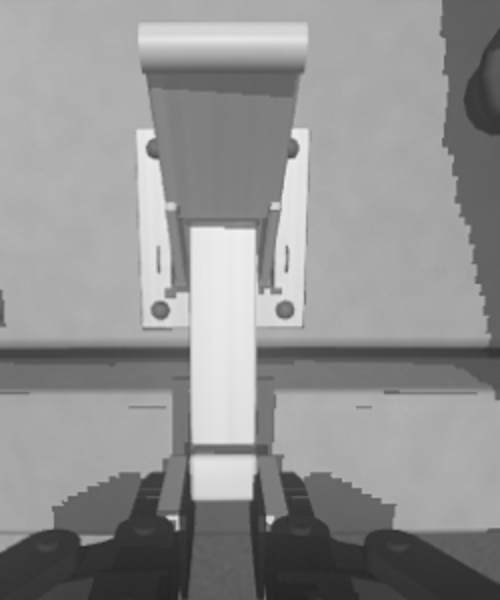

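{"method": "drive_tool", "body": {
  "motion": [
    [0,0,0,0],
    [0,0,0,0],
    [0,0,-4,0],
    [0,0,-4,0],
    [0,0,-4,0],
    [0,0,0,0],
    [0,0,0,0]
  ],
  "grip": 40
}}

```text
clock: 6.97
position: [598.3, -33.5, 143.6]
ee_rot: [-0.009, 0.707, 0.009, 0.707]
contact_force: [0.8, 0.8, -1.1]
gripper_width: 40.2
```

```bash
cat > st.py <<'E'
from kin import *
import sys
s=arm.read_state();print(s["clock"],s["position"].round(1),s["contact_force"].round(1),round(float(s["gripper_width"]),1))
C=cam("wrist");i=arm.get_image("wrist");n="pics/p%d.png"%int(s["clock"]*100);cv2.imwrite(n,i[:,:,::-1])
g=cv2.cvtColor(i,cv2.COLOR_RGB2GRAY)[:,257:268].mean(1)
d=np.diff(g);print("edges",[(k,int(g[k]),int(g[k+2])) for k in range(0,290) if abs(g[min(k+2,383)]-g[k])>25])
th=np.linspace(.3,1.85,311);rows=[proj(C,[540-68*np.cos(t),-34.5,122+68*np.sin(t)])[0][1] for t in th]
print("theta rows",[(round(float(t),2),round(float(r))) for t,r in zip(th,rows)][80:300:16])
E
python3 st.py
```

```text
6.9667 [598.3 -33.5 143.6] [ 0.8  0.8 -1.1] 40.2
edges [(33, 171, 198), (34, 181, 207), (44, 231, 205), (54, 140, 115), (55, 129, 101), (67, 101, 127), (121, 128, 206), (122, 134, 241), (123, 206, 237), (224, 218, 154), (225, 221, 110), (226, 154, 115), (231, 121, 162), (232, 125, 204), (233, 162, 213), (243, 215, 146), (244, 219, 118)]
theta rows [(0.7, 13), (0.78, 19), (0.86, 28), (0.94, 37), (1.02, 48), (1.1, 61), (1.18, 75), (1.26, 89), (1.34, 105), (1.42, 120), (1.5, 136), (1.58, 151), (1.66, 166), (1.74, 180)]
```

```bash
cat > nose.py <<'E'
from kin import *
def nose(C,th,row,a=63.5,b=7,px=540,pz=122):
    H=np.array([px-18*np.cos(th-.264),pz+18*np.sin(th-.264)])
    ps=np.linspace(-.4,1.0,281);f=lambda p,a,b:H+np.array([a*np.cos(p)-b*np.sin(p),a*np.sin(p)+b*np.cos(p)])
    e=[proj(C,[*f(p,a,b)[:1],-34.5,f(p,a,b)[1]])[0][1]-row for p in ps]
    return [(round(ps[k],2),"nose",f(ps[k],70,0).round(1),"tip",f(ps[k],65.5,-20).round(1)) for k in np.where(np.diff(np.sign(e)))[0]],min(np.abs(e))
E
python3 - <<'E'
from nose import *
C=cam("wrist")
for th in(.95,1,1.05): print(th,nose(C,th,232))
E
```

```text
0.95 ([], np.float64(2.9459304816395218))
1 ([], np.float64(1.3560488028377051))
1.05 ([(np.float64(0.24), 'nose', array([595.2, 151.7]), 'tip', array([595.7, 131.2])), (np.float64(0.38), 'nose', array([592.4, 160.4]), 'tip', array([595.6, 140.1]))], np.float64(0.0018971157521150417))
```

{"method": "drive_tool", "body": {
  "motion": [
    [0,0,-4,0],
    [0,0,0,0],
    [0,0,0,0]
  ]
}}

```text
clock: 7.27
position: [594.2, -33.5, 143.3]
ee_rot: [-0.009, 0.707, 0.009, 0.707]
contact_force: [0.0, -0.1, 0.0]
gripper_width: 40.1
```

{"method": "drive_tool", "body": {
  "motion": [
    [0,0,0,0],
    [0,0,0,0],
    [0,0,0,0],
    [0,0,0,0],
    [-1,0,2,0],
    [-1,0,2,0],
    [-1,0,2,0],
    [0,0,1,0],
    [0,0,0,0],
    [0,0,0,0]
  ],
  "grip": 8
}}

```text
clock: 8.1
position: [597.5, -33.1, 144.1]
ee_rot: [-0.009, 0.711, 0.009, 0.703]
contact_force: [-6.4, 3.5, -0.9]
gripper_width: 15.6
```

```bash
python3 st.py
```

```text
8.1 [597.5 -33.1 144.1] [-6.4  3.5 -0.9] 15.6
edges [(71, 180, 205), (82, 223, 198), (90, 156, 130), (91, 144, 113), (92, 130, 98), (129, 106, 135), (133, 137, 214), (134, 131, 237), (230, 218, 139), (231, 203, 114), (238, 125, 193), (239, 108, 214), (247, 215, 183), (248, 217, 131), (249, 183, 120)]
theta rows [(0.7, 16), (0.78, 22), (0.86, 30), (0.94, 40), (1.02, 51), (1.1, 63), (1.18, 76), (1.26, 91), (1.34, 106), (1.42, 121), (1.5, 137), (1.58, 152), (1.66, 166), (1.74, 180)]
```

```bash
python3 - <<'E'
from nose import *
C=cam("wrist")
for th in(1.15,1.2,1.25): print(th,nose(C,th,239))
E
```

```text
1.15 ([], np.float64(2.591144360557081))
1.2 ([], np.float64(0.8473205380487627))
1.25 ([(np.float64(0.2), 'nose', array([598.6, 151.3]), 'tip', array([598.3, 130.8])), (np.float64(0.44), 'nose', array([593.2, 167.1]), 'tip', array([597.8, 147.2]))], np.float64(0.029398411460761054))
```

{"method": "drive_tool", "body": {
  "motion": [
    [0,0,2,0],
    [-1,0,2,0],
    [0,0,0,0],
    [0,0,0,0]
  ]
}}

```text
clock: 8.48
position: [602.0, -33.0, 145.6]
ee_rot: [-0.009, 0.71, 0.009, 0.704]
contact_force: [-5.3, 2.8, 0.9]
gripper_width: 15.8
```

{"method": "drive_tool", "body": {
  "motion": [
    [0,0,0,0],
    [0,0,0,0],
    [0,0,0,0],
    [0,0,0,0]
  ],
  "grip": 40
}}

```text
clock: 8.82
position: [605.9, -33.5, 147.6]
ee_rot: [-0.009, 0.707, 0.009, 0.707]
contact_force: [0.8, -0.0, -0.3]
gripper_width: 39.9
```

```bash
python3 st.py;python3 - <<'E'
from nose import *
C=cam("wrist")
for th in(1.25,1.3,1.35,1.4): print(th,[nose(C,th,r) for r in (230,234,238)])
E
```

```text
8.8167 [605.9 -33.5 147.6] [ 0.8 -0.  -0.3] 39.9
edges [(58, 177, 215), (59, 153, 232), (102, 225, 179), (103, 223, 184), (106, 165, 198), (125, 160, 133), (126, 147, 112), (151, 125, 187), (152, 120, 211), (213, 205, 163), (214, 215, 137), (223, 148, 195), (224, 162, 215), (239, 198, 135), (240, 203, 99), (241, 135, 100)]
theta rows [(0.7, -4), (0.78, 2), (0.86, 9), (0.94, 18), (1.02, 29), (1.1, 41), (1.18, 54), (1.26, 68), (1.34, 83), (1.42, 98), (1.5, 114), (1.58, 129), (1.66, 144), (1.74, 158)]
1.25 [([], np.float64(7.102041149050365)), ([], np.float64(11.102041149050365)), ([], np.float64(15.102041149050365))]
1.3 [([], np.float64(5.3793890313278325)), ([], np.float64(9.379389031327833)), ([], np.float64(13.379389031327833))]
1.35 [([], np.float64(3.6344702924332637)), ([], np.float64(7.634470292433264)), ([], np.float64(11.634470292433264))]
1.4 [([], np.float64(1.8725535565439202)), ([], np.float64(5.87255355654392)), ([], np.float64(9.87255355654392))]
```

```bash
python3 - <<'E'
from nose import *
C=cam("wrist")
for th in(1.4,1.45,1.5,1.55): print(th,nose(C,th,224))
i=cv2.imread(sorted(__import__('glob').glob("pics/p*.png"),key=lambda f:int(f[6:-4]))[-1])
cv2.imwrite("pics/l2.png",cv2.resize(i[20:320,150:400],(500,600)))
E
```

```text
1.4 ([(np.float64(0.02), 'nose', array([602.4, 140.1]), 'tip', array([598.4, 120. ])), (np.float64(0.54), 'nose', array([592.5, 174.3]), 'tip', array([598.9, 154.8]))], np.float64(0.012736129820552833))
1.45 ([(np.float64(-0.03), 'nose', array([603.2, 136.9]), 'tip', array([598.2, 117.1])), (np.float64(0.59), 'nose', array([591.4, 177.6]), 'tip', array([598.8, 158.5]))], np.float64(0.00011969058681415845))
1.5 ([(np.float64(-0.07), 'nose', array([603.9, 134.1]), 'tip', array([598. , 114.5])), (np.float64(0.63), 'nose', array([590.6, 180.2]), 'tip', array([598.8, 161.4]))], np.float64(0.0051895410300062395))
1.55 ([(np.float64(-0.11), 'nose', array([604.5, 131.6]), 'tip', array([597.9, 112.2])), (np.float64(0.67), 'nose', array([589.8, 182.7]), 'tip', array([598.7, 164.3]))], np.float64(0.07939365336869741))
```

View pics/l2.png

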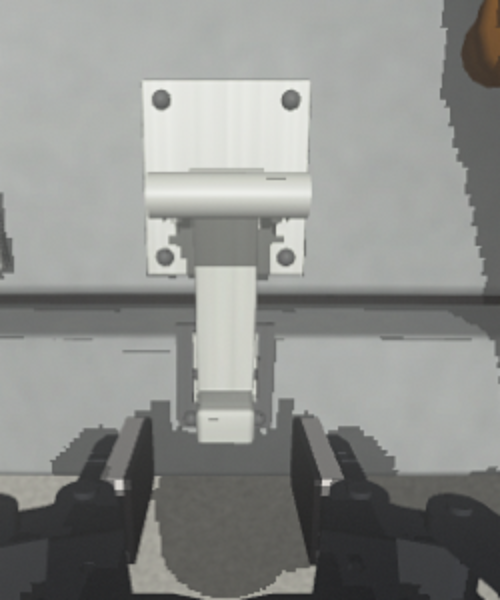

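```bash
python3 - <<'E'
from nose import *
C=cam("wrist")
for th in(1.4,1.5,1.6):
  for p in (-.1,0,.1,.2,.3,.6):
    H=np.array([540-18*np.cos(th-.264),122+18*np.sin(th-.264)]);f=lambda a,b:H+np.array([a*np.cos(p)-b*np.sin(p),a*np.sin(p)+b*np.cos(p)])
    q=[proj(C,[f(a,b)[0],y,f(a,b)[1]])[0].round(1) for a,b,y in((63.5,7,-34.5),(76.5,7,-34.5),(76.5,-7,-34.5),(70,7,-43.5),(70,7,-25.5))]
    print(th,p,f(70,0).round(0),"rows",q[0][1],q[1][1],q[2][1],"w",q[4][0]-q[3][0])
i=cv2.imread("pics/p881.png",0)
print(i[215:248,248:278])
E
```

```text
1.4 -0.1 [602. 131.] rows 219.8 238.4 227.4 w 29.299999999999983
1.4 0 [602. 138.] rows 223.3 243.5 233.7 w 30.5
1.4 0.1 [602. 145.] rows 225.9 247.8 239.3 w 31.899999999999977
1.4 0.2 [601. 152.] rows 227.5 251.2 244.3 w 33.50000000000003
1.4 0.3 [599. 159.] rows 228.1 253.5 248.5 w 35.099999999999994
1.4 0.6 [590. 178.] rows 221.6 251.3 254.5 w 41.19999999999999
1.5 -0.1 [604. 132.] rows 222.8 241.3 230.1 w 29.30000000000001
1.5 0 [604. 139.] rows 226.4 246.5 236.5 w 30.599999999999994
1.5 0.1 [604. 146.] rows 229.1 251.0 242.2 w 32.0
1.5 0.2 [603. 153.] rows 230.9 254.6 247.4 w 33.5
1.5 0.3 [601. 160.] rows 231.7 257.1 251.7 w 35.19999999999999
1.5 0.6 [592. 179.] rows 225.7 255.6 258.3 w 41.39999999999998
1.6 -0.1 [605. 133.] rows 225.8 244.2 232.8 w 29.30000000000001
1.6 0 [606. 140.] rows 229.4 249.5 239.2 w 30.599999999999966
1.6 0.1 [605. 146.] rows 232.3 254.2 245.1 w 31.900000000000034
1.6 0.2 [604. 153.] rows 234.3 257.9 250.4 w 33.49999999999997
1.6 0.3 [603. 160.] rows 235.2 260.6 254.9 w 35.19999999999999
1.6 0.6 [594. 179.] rows 229.7 259.7 262.1 w 41.30000000000001
[[
[... 3423 characters left out ...]
 99  98  97  97  99  98
   97 109 110 110 109 109 106 110 106 102 100 101]
 [101 101 100 101 100 101 101 100 100  98 100 100  99 101 100 101 100 102
   99 101 100  99 100 100 101 100  99 101 101 101]
 [100 101 101 103 102 101 101 101 100 100 101 100 100 100 101 101 101 101
  102 102 101 101 101 100 102 101 101 103 102 101]
 [101 100 102 101 100 102 100 100 100 101 100 101 100 102 100 101 102 101
  102 102 102 100 100 102 101 101 100 101 101 102]
 [101 100 101 101  99 101 100 101  99 101 100  99 100 100 101 102 101 101
  101  99 101 101 101 100 100 101 101 101 102 101]
 [100 101 100 100 100  99 100 100 100 100  99 101  99  99 101 102 101 101
  101 100 101 101 100 100 101 101 101 100 100 102]]
```

{"method": "drive_tool", "body": {
  "motion": [
    [8,0,-2,0],
    [8,0,0,0],
    [6,0,0,0],
    [1,0,0,0],
    [0,0,0,0]
  ]
}}

```text
clock: 9.28
position: [602.8, -33.4, 123.2]
ee_rot: [-0.01, 0.708, 0.009, 0.706]
contact_force: [1.0, -0.4, 0.7]
gripper_width: 40.1
```

{"method": "drive_tool", "body": {
  "motion": [
    [0,0,0,0],
    [0,0,0,0],
    [0,0,0,0],
    [0,0,0,0],
    [0,0,0,0]
  ],
  "grip": 8
}}

```text
clock: 9.7
position: [603.7, -32.8, 124.8]
ee_rot: [-0.009, 0.707, 0.01, 0.707]
contact_force: [-0.0, 2.2, 1.0]
gripper_width: 16.1
```

{"method": "drive_tool", "body": {
  "motion": [
    [0,0,-2,0],
    [0,0,-2,0],
    [0,0,-1,0],
    [0,0,0,0],
    [0,0,0,0]
  ]
}}

```text
clock: 10.12
position: [601.6, -32.8, 125.4]
ee_rot: [-0.009, 0.704, 0.01, 0.71]
contact_force: [5.5, 2.4, -1.4]
gripper_width: 16.2
```

{"method": "drive_tool", "body": {
  "motion": [
    [0,0,-2,0],
    [0,0,-1,0],
    [0,0,0,0],
    [0,0,0,0]
  ]
}}

```text
clock: 10.45
position: [600.2, -32.8, 125.7]
ee_rot: [-0.009, 0.703, 0.01, 0.711]
contact_force: [8.0, 1.8, -2.5]
gripper_width: 16.1
```

{"method": "drive_tool", "body": {
  "motion": [
    [0,0,-2,0],
    [0,0,-1,0],
    [0,0,0,0],
    [0,0,0,0]
  ]
}}

```text
clock: 10.78
position: [599.2, -32.8, 126.0]
ee_rot: [-0.009, 0.701, 0.01, 0.713]
contact_force: [11.7, 1.1, -5.1]
gripper_width: 16.3
```

```bash
python3 st.py
```

```text
10.7833 [599.2 -32.8 126. ] [11.7  1.1 -5.1] 16.3
edges [(58, 212, 117), (60, 117, 221), (64, 230, 149), (66, 149, 231), (82, 124, 98), (128, 108, 176), (129, 117, 215), (130, 176, 214), (231, 209, 169), (232, 212, 138), (233, 169, 137), (242, 147, 117), (243, 148, 114)]
theta rows [(0.7, -10), (0.78, -2), (0.86, 7), (0.94, 19), (1.02, 32), (1.1, 47), (1.18, 64), (1.26, 83), (1.34, 102), (1.42, 121), (1.5, 141), (1.58, 159), (1.66, 177), (1.74, 194)]
```

{"method": "drive_tool", "body": {
  "motion": [
    [0,0,-2,0],
    [0,0,-1,0],
    [0,0,0,0],
    [0,0,0,0]
  ]
}}

```text
clock: 11.17
position: [598.4, -32.8, 126.3]
ee_rot: [-0.009, 0.699, 0.011, 0.715]
contact_force: [15.9, -1.1, -8.5]
gripper_width: 15.9
```

```bash
python3 st.py|head -1; python3 - <<'E'
from h import *
i=cv2.imread(sorted(__import__('glob').glob("pics/p*.png"),key=lambda f:int(f[6:-4]))[-1])
s=arm.get_image("scene")[:,:,::-1]
cv2.imwrite("pics/l3.png",np.hstack([cv2.resize(i[0:300,150:400],(400,480)),cv2.resize(s[170:270,190:273],(400,480),interpolation=cv2.INTER_CUBIC)]))
E
```

```text
11.1667 [598.4 -32.8 126.3] [15.9 -1.1 -8.5] 15.9
```

View pics/l3.png

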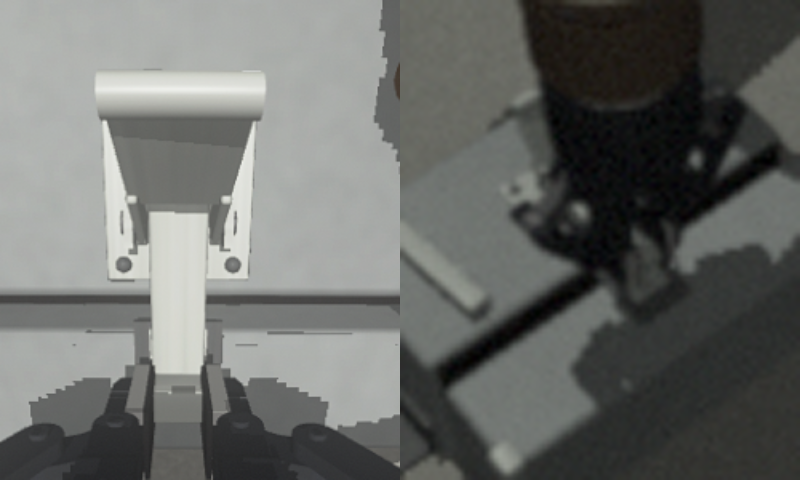

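{"method": "drive_tool", "body": {
  "motion": [
    [0,0,1,0],
    [0,0,0,0],
    [0,0,0,0],
    [0,0,0,0],
    [-10,0,0,0],
    [-20,0,0,0],
    [-30,0,0,0],
    [-25,0,0,0],
    [0,0,0,0]
  ],
  "grip": 40
}}

```text
clock: 12.02
position: [593.3, -33.8, 216.5]
ee_rot: [-0.01, 0.703, 0.01, 0.711]
contact_force: [1.4, 0.1, 0.5]
gripper_width: 39.8
```

```bash
python3 st.py
```

```text
12.0167 [593.3 -33.8 216.5] [1.4 0.1 0.5] 39.8
edges [(39, 165, 139), (41, 139, 173), (89, 168, 211), (95, 241, 204), (96, 223, 194), (98, 194, 168), (99, 183, 147), (100, 168, 120), (101, 147, 99), (129, 130, 185), (130, 126, 220), (131, 185, 217), (193, 214, 166), (194, 221, 133), (195, 166, 140), (199, 145, 215), (200, 168, 219), (211, 208, 158), (212, 211, 122), (214, 122, 174), (218, 173, 136), (219, 158, 112), (220, 136, 103)]
theta rows [(0.7, 60), (0.78, 65), (0.86, 71), (0.94, 77), (1.02, 84), (1.1, 92), (1.18, 100), (1.26, 109), (1.34, 117), (1.42, 126), (1.5, 135), (1.58, 144), (1.66, 153), (1.74, 161)]
```

```bash
python3 - <<'E'
from nose import *
C=cam("wrist")
for th in(1.1,1.2,1.3):
  print(th,nose(C,th,199.5)[0],nose(C,th,212,76.5)[0])
g=cv2.imread("pics/p1201.png",0);print(g[203:209,235:290].mean(0).astype(int).tolist())
for P in([600,-43,140],[600,-25,140],[598,-43,150],[598,-25,150]):print(proj(C,P))
E
```

```text
1.1 [(np.float64(-0.11), 'nose', array([597.5, 127.7]), 'tip', array([590.8, 108.3])), (np.float64(0.5), 'nose', array([589.2, 169.2]), 'tip', array([594.9, 149.5]))] [(np.float64(-0.14), 'nose', array([597.2, 125.6]), 'tip', array([590. , 106.4])), (np.float64(0.66), 'nose', array([583. , 178.5]), 'tip', array([591.8, 160. ]))]
1.2 [(np.float64(-0.19), 'nose', array([598.1, 123.3]), 'tip', array([589.9, 104.5])), (np.float64(0.58), 'nose', array([587.9, 174.9]), 'tip', array([595.1, 155.7]))] [(np.float64(-0.2), 'nose', array([598. , 122.9]), 'tip', array([589.7, 104.2])), (np.float64(0.72), 'nose', array([582.2, 182.4]), 'tip', array([591.9, 164.3]))]
1.3 [(np.float64(-0.26), 'nose', array([598.6, 119.8]), 'tip', array([589.2, 101.6])), (np.float64(0.65), 'nose', array([586.6, 179.8]), 'tip', array([595.1, 161.2]))] [(np.float64(-0.25), 'nose', array([598.7, 120.5]), 'tip', array([589.5, 102.2])), (np.float64(0.76), 'nose', array([581.3, 186. ]), 'tip', array([591.9, 168.4]))]
[173, 173, 174, 173, 174, 173, 172, 173, 176, 126, 114, 117, 116, 116, 115, 119, 128, 175, 198, 210, 211, 211, 211, 211, 211, 211, 211, 211, 211, 211, 211, 210, 210, 210, 211, 212, 194, 137, 119, 117, 115, 117, 119, 117, 121, 169, 177, 176, 176, 175, 177, 177, 179, 178, 179]
[[250.20422503 209.97898797]]
[[271.22051334 210.51806911]]
[[249.79446679 211.85122054]]
[[271.78055439 212.41377392]]
```

{"method": "drive_tool", "body": {
  "motion": [
    [0,0,-19,0],
    [0,0,-19,0],
    [0,0,0,0],
    [15,0,0,0],
    [15,0,0,0],
    [14,0,0,0],
    [0,0,0,0],
    [0,0,0,0]
  ],
  "grip": 0
}}

```text
clock: 12.73
position: [551.9, -34.8, 164.7]
ee_rot: [-0.01, 0.708, 0.009, 0.706]
contact_force: [0.4, 0.2, 0.6]
gripper_width: 0.4
```

{"method": "drive_tool", "body": {
  "motion": [
    [-5,0,-3,0],
    [0,0,-4,0],
    [0,0,-4,0],
    [0,0,-3,0],
    [0,0,0,0],
    [0,0,0,0]
  ]
}}

```text
clock: 13.23
position: [538.2, -35.0, 170.7]
ee_rot: [-0.009, 0.707, 0.009, 0.707]
contact_force: [-0.2, -0.4, -0.3]
gripper_width: -0.0
```

{"method": "drive_tool", "body": {
  "motion": [
    [0.5,0,-3,0],
    [1,0,-3,0],
    [1,0,-3,0],
    [1,0,-2,0],
    [0,0,0,0]
  ]
}}

```text
clock: 13.65
position: [528.1, -35.2, 167.2]
ee_rot: [-0.009, 0.706, 0.01, 0.708]
contact_force: [2.3, 0.1, 0.4]
gripper_width: -0.2
```

{"method": "drive_tool", "body": {
  "motion": [
    [1,0,-2,0],
    [1,0,-2,0],
    [1.5,0,-2,0],
    [1.5,0,-2,0],
    [1.5,0,-2,0],
    [2,0,-2,0],
    [0,0,0,0]
  ]
}}

```text
clock: 14.23
position: [514.7, -35.6, 158.0]
ee_rot: [-0.009, 0.707, 0.009, 0.707]
contact_force: [1.7, 1.5, 2.1]
gripper_width: -0.1
```

```bash
cat > shell.py <<'E'
from h import *
T=cam("top")
def edge(g,c0,c1,r0=138,r1=160):
    # strongest step of the gap's front/back lines per column group
    p=g[:,c0:c1].astype(float).mean(1); return p
t=arm.get_image("top");cv2.imwrite("pics/tn.png",t[:,:,::-1]);g1=cv2.cvtColor(t,cv2.COLOR_RGB2GRAY);g0=cv2.imread("pics/top0.png",0)
for c in((255,262),(272,279),(320,327),(338,345)):
    a,b=edge(g0,*c),edge(g1,*c); print(c);print(a[143:184].astype(int).tolist());print(b[143:184].astype(int).tolist())
E
python3 shell.py; python3 st.py|head -1
```

```text
(255, 262)
[113, 114, 113, 112, 113, 113, 111, 102, 114, 115, 116, 115, 117, 116, 116, 117, 116, 115, 116, 117, 117, 116, 117, 117, 117, 117, 118, 118, 117, 118, 115, 103, 78, 71, 70, 68, 52, 34, 52, 94, 113]
[107, 108, 106, 105, 106, 106, 105, 90, 65, 45, 47, 62, 75, 85, 97, 106, 115, 122, 125, 128, 131, 133, 136, 137, 140, 141, 144, 145, 147, 148, 149, 150, 151, 152, 153, 154, 155, 156, 158, 159, 159]
(272, 279)
[114, 114, 115, 114, 114, 113, 102, 108, 114, 115, 116, 115, 117, 117, 117, 117, 116, 118, 118, 118, 119, 119, 119, 119, 119, 119, 118, 119, 118, 118, 114, 89, 75, 72, 70, 55, 36, 40, 86, 111, 115]
[101, 101, 95, 86, 68, 59, 58, 66, 81, 93, 100, 104, 107, 105, 107, 106, 108, 106, 105, 95, 96, 96, 94, 91, 84, 82, 81, 77, 79, 78, 77, 78, 80, 78, 77, 77, 74, 74, 74, 76, 77]
(320, 327)
[109, 108, 109, 109, 101, 99, 110, 113, 113, 113, 114, 113, 113, 113, 112, 114, 113, 113, 113, 114, 114, 114, 114, 115, 114, 114, 113, 114, 111, 90, 72, 68, 66, 53, 38, 40, 86, 111, 116, 117, 118]
[115, 119, 122, 126, 129, 132, 134, 137, 139, 141, 143, 145, 146, 148, 149, 150, 152, 152, 154, 155, 156, 157, 158, 159, 159, 161, 162, 163, 164, 165, 166, 166, 166, 166, 165, 166, 165, 163, 163, 161, 160]
(338, 345)
[111, 109, 110, 109, 101, 110, 115, 115, 115, 114, 115, 114, 114, 115, 115, 114, 115, 115, 114, 114, 113, 114, 115, 115, 115, 115, 115, 111, 92, 73, 68, 67, 66, 47, 36, 74, 104, 114, 123, 131, 133]
[60, 61, 61, 60, 60, 60, 60, 59, 60, 60, 60, 60, 61, 62, 63, 64, 67, 68, 65, 63, 66, 70, 71, 71, 71, 77, 73, 76, 75, 85, 89, 98, 101, 106, 109, 116, 126, 134, 139, 148, 153]
14.2833 [514.7 -35.6 158. ] [2.4 0.6 1.7] 0.0
```

```bash
cat > gap.py <<'E'
from h import *
def gp(i,C,ys=(-80,-70,-15+30,25)):
    for y in ys:
        xs=np.arange(562,600,1.); uv=proj(C,np.c_[xs,np.full(len(xs),y),np.full(len(xs),110.)]).astype(np.float32)
        print(y,cv2.remap(i,uv[:,0].copy(),uv[:,1].copy(),cv2.INTER_LINEAR).ravel().tolist())
E
python3 - <<'E'
from gap import *
z=np.load("w4.npz");gp(cv2.imread("pics/w4f.png",0),(z["K"],z["d"],z["e"],z["A"]))
print()
C=cam("wrist");i=cv2.cvtColor(arm.get_image("wrist"),cv2.COLOR_RGB2GRAY);gp(i,C)
E
```

```text
-80 [182, 181, 181, 180, 181, 172, 158, 142, 105, 73, 74, 79, 93, 114, 119, 120, 120, 120, 120, 120, 120, 120, 129, 149, 168, 174, 176, 175, 176, 175, 175, 174, 174, 174, 174, 174, 174, 175]
-70 [180, 180, 181, 181, 178, 167, 154, 129, 92, 74, 77, 83, 102, 117, 120, 119, 119, 119, 120, 120, 119, 122, 134, 154, 171, 175, 175, 176, 176, 176, 176, 176, 176, 176, 177, 196, 203, 207]
15 [176, 177, 174, 163, 148, 121, 85, 73, 72, 83, 115, 124, 122, 122, 123, 123, 123, 122, 122, 123, 140, 161, 178, 182, 181, 184, 131, 162, 181, 180, 179, 178, 178, 178, 178, 178, 178, 178]
25 [177, 178, 172, 159, 143, 112, 80, 71, 75, 92, 117, 123, 122, 121, 121, 120, 121, 121, 122, 129, 132, 132, 171, 183, 182, 182, 183, 183, 182, 182, 182, 181, 180, 180, 180, 179, 180, 180]

-80 [62, 55, 58, 57, 57, 56, 56, 55, 55, 55, 56, 59, 59, 60, 59, 58, 58, 57, 54, 48, 45, 47, 45, 45, 48, 50, 47, 48, 47, 46, 46, 45, 47, 46, 45, 45, 46, 46]
-70 [102, 103, 103, 102, 93, 61, 49, 49, 48, 48, 47, 49, 47, 46, 46, 45, 43, 44, 48, 48, 48, 48, 48, 47, 46, 45, 42, 41, 41, 40, 39, 40, 40, 39, 37, 38, 39, 39]
15 [54, 53, 55, 55, 55, 53, 52, 51, 50, 50, 52, 55, 58, 58, 58, 57, 56, 56, 57, 57, 52, 43, 43, 45, 46, 46, 45, 45, 45, 44, 44, 44, 42, 43, 43, 43, 41, 40]
25 [55, 55, 54, 56, 53, 52, 52, 51, 51, 52, 51, 50, 50, 49, 49, 49, 50, 54, 57, 56, 57, 56, 56, 55, 56, 55, 55, 49, 45, 44, 45, 44, 45, 45, 43, 44, 44, 45]
```

```bash
python3 - <<'E'
from gap import *
ys=(-140,-130,-120,55,65,75)
z=np.load("w4.npz");gp(cv2.imread("pics/w4f.png",0),(z["K"],z["d"],z["e"],z["A"]),ys)
print()
C=cam("wrist");print(proj(C,[[580,-140,110],[580,70,110]]));i=cv2.cvtColor(arm.get_image("wrist"),cv2.COLOR_RGB2GRAY);gp(i,C,ys)
E
```

```text
-140 [180, 180, 179, 179, 179, 179, 176, 163, 148, 128, 88, 68, 74, 87, 100, 103, 101, 122, 156, 159, 136, 119, 114, 119, 134, 153, 168, 171, 172, 174, 175, 175, 176, 176, 176, 175, 175, 175]
-130 [179, 178, 177, 178, 177, 177, 174, 159, 146, 120, 76, 67, 90, 141, 149, 122, 117, 117, 117, 117, 117, 117, 116, 123, 141, 162, 172, 173, 173, 175, 176, 176, 176, 175, 176, 176, 175, 176]
-120 [218, 216, 193, 166, 175, 179, 171, 155, 141, 110, 69, 69, 74, 102, 117, 115, 113, 115, 117, 117, 116, 116, 115, 126, 146, 167, 173, 173, 175, 176, 175, 176, 176, 175, 176, 176, 176, 175]
55 [175, 175, 161, 145, 129, 89, 70, 73, 80, 95, 116, 121, 121, 119, 119, 119, 120, 120, 121, 137, 156, 173, 177, 177, 178, 177, 178, 178, 177, 177, 177, 177, 177, 179, 178, 179, 178, 180]
65 [178, 173, 158, 142, 118, 83, 69, 76, 99, 117, 120, 120, 120, 119, 119, 119, 119, 117, 124, 141, 162, 173, 175, 176, 178, 179, 180, 179, 179, 179, 178, 179, 177, 176, 176, 177, 177, 172]
75 [180, 172, 156, 141, 107, 74, 67, 79, 106, 119, 119, 119, 118, 118, 119, 119, 118, 117, 127, 147, 169, 176, 177, 177, 179, 179, 179, 179, 17
[... 414 characters left out ...]
 59, 59, 59, 58, 57, 58, 56, 55, 57, 56, 55, 55, 54]
-120 [216, 216, 216, 216, 215, 216, 220, 194, 123, 74, 66, 84, 108, 113, 112, 97, 67, 60, 61, 60, 60, 59, 58, 58, 57, 57, 57, 56, 56, 56, 55, 55, 55, 54, 53, 53, 54, 55]
55 [100, 100, 97, 89, 66, 50, 52, 77, 86, 85, 85, 84, 85, 69, 51, 52, 50, 51, 50, 49, 51, 50, 49, 48, 49, 48, 48, 48, 47, 46, 47, 46, 46, 46, 48, 51, 56, 55]
65 [101, 99, 96, 85, 56, 47, 54, 84, 85, 84, 84, 83, 84, 84, 88, 90, 95, 96, 82, 53, 51, 50, 49, 50, 50, 49, 49, 49, 49, 48, 47, 47, 47, 47, 46, 47, 47, 46]
75 [102, 101, 96, 80, 50, 47, 60, 85, 84, 85, 84, 84, 84, 85, 88, 92, 96, 99, 101, 101, 101, 102, 101, 83, 57, 48, 49, 49, 49, 49, 49, 49, 48, 48, 48, 48, 47, 47]
```

{"method": "drive_tool", "body": {
  "motion": [
    [2,0,-2,0],
    [2,0,-2,0],
    [2.5,0,-2,0],
    [2.5,0,-1.5,0],
    [2.5,0,-1.5,0],
    [2.5,0,-1,0],
    [0,0,0,0]
  ]
}}

```text
clock: 15.02
position: [503.9, -36.0, 143.1]
ee_rot: [-0.009, 0.708, 0.009, 0.706]
contact_force: [-0.4, 0.8, 0.4]
gripper_width: 0.0
```

{"method": "drive_tool", "body": {
  "motion": [
    [2.5,0,-1,0],
    [2.5,0,-1,0],
    [2.5,0,-0.5,0],
    [2.5,0,-0.5,0],
    [2.5,0,0,0],
    [0,0,0,0]
  ]
}}

```text
clock: 15.52
position: [501.9, -36.0, 130.9]
ee_rot: [-0.009, 0.708, 0.009, 0.707]
contact_force: [-0.3, -0.2, -0.3]
gripper_width: 0.2
```

{"method": "drive_tool", "body": {
  "motion": [
    [2,0,0,0],
    [2,0,0,0],
    [2,0,0,0],
    [2,0,0,0],
    [0,0,0,0],
    [0,0,0,0]
  ]
}}

```text
clock: 16.02
position: [502.6, -35.9, 125.9]
ee_rot: [-0.01, 0.707, 0.01, 0.707]
contact_force: [-5.3, 1.0, 12.4]
gripper_width: -0.1
```

```bash
python3 - <<'E'
from gap import *
ys=(-140,-130,65,75)
C=cam("wrist");i=cv2.cvtColor(arm.get_image("wrist"),cv2.COLOR_RGB2GRAY);gp(i,C,ys)
cv2.imwrite("pics/q.png",i);print(i[:300:4,257:268].mean(1).astype(int).tolist());print(i[:300:4,225:235].mean(1).astype(int).tolist())
E
```

```text
-140 [174, 119, 62, 61, 63, 60, 61, 61, 59, 60, 60, 59, 57, 58, 58, 56, 55, 56, 55, 55, 54, 55, 53, 58, 60, 52, 48, 49, 48, 48, 47, 48, 48, 47, 47, 46, 45, 45]
-130 [61, 61, 61, 60, 59, 59, 60, 58, 58, 58, 56, 56, 55, 55, 55, 55, 58, 61, 61, 61, 60, 60, 60, 59, 59, 58, 58, 59, 57, 59, 56, 58, 57, 57, 56, 51, 44, 43]
65 [48, 47, 47, 47, 46, 47, 46, 46, 47, 46, 46, 46, 45, 51, 55, 55, 54, 54, 54, 55, 54, 54, 54, 54, 54, 54, 54, 54, 54, 53, 54, 54, 53, 44, 40, 39, 40, 39]
75 [48, 48, 48, 48, 47, 48, 47, 48, 46, 47, 46, 48, 46, 46, 46, 46, 46, 46, 45, 51, 54, 55, 46, 41, 41, 41, 41, 40, 40, 41, 40, 40, 41, 40, 40, 39, 43, 53]
[170, 165, 173, 172, 172, 175, 170, 169, 172, 175, 177, 176, 172, 175, 171, 170, 175, 171, 174, 173, 175, 175, 173, 173, 172, 175, 173, 173, 171, 174, 171, 175, 173, 174, 171, 173, 172, 147, 112, 112, 114, 114, 131, 179, 183, 157, 216, 229, 181, 220, 219, 219, 219, 219, 219, 218, 218, 113, 99, 98, 92, 91, 86, 85, 70, 108, 66, 53, 50, 49, 48, 46, 44, 43, 42]
[170, 172, 170, 174, 169, 172, 171, 170, 170, 168, 169, 170, 172, 172, 173, 173, 178, 173, 170, 173, 175, 174, 176, 171, 172, 174, 169, 172, 172, 173, 173, 173, 175, 173, 174, 174, 177, 140, 112, 112, 114, 114, 152, 179, 184, 183, 184, 185, 184, 185, 185, 185, 187, 188, 187, 186, 185, 189, 223, 171, 117, 143, 128, 119, 111, 101, 75, 61, 55, 49, 47, 43, 47, 42, 40]
```

{"method": "drive_tool", "body": {
  "motion": [
    [2,0,0,0],
    [1,0,0,0],
    [0,0,0,0],
    [0,0,0,0]
  ]
}}

```text
clock: 16.4
position: [502.6, -36.0, 125.6]
ee_rot: [-0.01, 0.706, 0.01, 0.708]
contact_force: [-12.0, 3.4, 30.1]
gripper_width: -0.1
```

{"method": "drive_tool", "body": {
  "motion": [
    [-10,0,0,0],
    [-30,0,0,0],
    [-35,0,0,0],
    [-35,0,0,0],
    [0,0,-20,0],
    [0,0,-20,0],
    [0,0,0,0],
    [0,0,0,0]
  ]
}}

```text
clock: 17.07
position: [461.9, -37.0, 231.2]
ee_rot: [-0.009, 0.707, 0.01, 0.707]
contact_force: [0.6, -0.1, -0.1]
gripper_width: 0.4
```

```bash
python3 - <<'E'
from gap import *
s=arm.read_state();print(s["clock"],s["position"],s["contact_force"])
ys=(-130,-120,25,65,75)
C=cam("wrist");w=arm.get_image("wrist");cv2.imwrite("pics/end.png",w[:,:,::-1]);i=cv2.cvtColor(w,cv2.COLOR_RGB2GRAY);gp(i,C,ys)
xs=np.arange(450,625,3.)
for z,n in((126,"lever z126"),(140,"nose z140")):
  uv=proj(C,np.c_[xs,-35.5+(xs-540)*.027,np.full(len(xs),z)]).astype(np.float32);print(n,list(zip(xs.astype(int).tolist(),cv2.remap(i,uv[:,0].copy(),uv[:,1].copy(),1).ravel().tolist())))
E
```

```text
17.0667 [461.90772136 -37.04298714 231.15075282] [ 0.63303048 -0.05321392 -0.06686807]
-130 [146, 82, 64, 62, 63, 64, 63, 62, 62, 61, 62, 62, 61, 60, 60, 60, 60, 59, 59, 59, 59, 58, 59, 58, 57, 55, 56, 57, 58, 61, 62, 63, 64, 62, 62, 62, 61, 61]
-120 [63, 62, 63, 63, 62, 62, 62, 61, 61, 61, 61, 60, 59, 59, 58, 58, 58, 58, 58, 58, 56, 57, 61, 63, 63, 63, 62, 62, 62, 62, 62, 63, 62, 61, 60, 60, 61, 63]
25 [49, 48, 48, 48, 49, 49, 48, 46, 47, 48, 49, 49, 47, 45, 42, 40, 40, 41, 40, 41, 41, 42, 45, 45, 45, 43, 41, 40, 39, 38, 37, 37, 38, 39, 38, 38, 39, 38]
65 [49, 50, 51, 50, 49, 50, 49, 50, 50, 50, 50, 49, 49, 49, 50, 49, 48, 49, 48, 48, 49, 48, 48, 48, 48, 50, 54, 56, 56, 56, 56, 56, 57, 56, 56, 56, 55, 54]
75 [101, 100, 85, 67, 53, 50, 50, 51, 51, 50, 50, 50, 50, 50, 49, 49, 49, 48, 49, 50, 50, 48, 49, 49, 49, 49, 48, 48, 47, 48, 48, 50, 55, 56, 56, 56, 56, 56]
lever z126 [(450, 110), (453, 113), (456, 110), (459, 156), (462, 181), (465, 183), (468, 200), (471, 226), (474, 174), (477, 215), (480, 215), (483, 217), (486, 123), (489, 126), (492, 126), (495, 126), (498, 112), (501, 62),
[... 438 characters left out ...]
21, 35), (624, 34)]
nose z140 [(450, 113), (453, 116), (456, 171), (459, 181), (462, 165), (465, 230), (468, 196), (471, 211), (474, 215), (477, 215), (480, 139), (483, 126), (486, 126), (489, 126), (492, 113), (495, 62), (498, 62), (501, 61), (504, 60), (507, 59), (510, 58), (513, 56), (516, 56), (519, 54), (522, 50), (525, 69), (528, 54), (531, 51), (534, 51), (537, 51), (540, 48), (543, 48), (546, 47), (549, 47), (552, 46), (555, 45), (558, 43), (561, 43), (564, 43), (567, 42), (570, 41), (573, 48), (576, 127), (579, 89), (582, 86), (585, 101), (588, 122), (591, 120), (594, 119), (597, 119), (600, 89), (603, 34), (606, 33), (609, 35), (612, 36), (615, 34), (618, 36), (621, 34), (624, 34)]
```

{"method": "drive_tool", "body": {
  "motion": [
    [-20,0,0,0],
    [-20,0,20,0],
    [0,0,30,0],
    [0,0,30,0],
    [0,0,30,0],
    [0,0,0,0],
    [0,0,0,0]
  ],
  "grip": 45
}}

```text
clock: 17.7
position: [573.8, -34.0, 268.6]
ee_rot: [-0.009, 0.708, 0.009, 0.706]
contact_force: [-0.2, -0.3, -0.1]
gripper_width: 44.8
```

```bash
python3 - <<'E'
from gap import *
s=arm.read_state();print(s["clock"],s["position"],s["contact_force"])
ys=(-120,25,75)
z=np.load("w4.npz");C4=(z["K"],z["d"],z["e"],z["A"]);gp(cv2.imread("pics/w4f.png",0),C4,ys)
C=cam("wrist");w=arm.get_image("wrist");cv2.imwrite("pics/end.png",w[:,:,::-1]);i=cv2.cvtColor(w,cv2.COLOR_RGB2GRAY);gp(i,C,ys)
xs=np.arange(450,625,3.)
for z,dy,n in((126,0,"lever"),(126,12,"lever side"),(138,0,"nose z138")):
  uv=proj(C,np.c_[xs,dy-35.5+(xs-540)*.027,np.full(len(xs),z)]).astype(np.float32);print(n,list(zip(xs.astype(int).tolist(),cv2.remap(i,uv[:,0].copy(),uv[:,1].copy(),1).ravel().tolist())))
for x in (580,585,590,595):
  ys=np.arange(-55,-12,1.);uv=proj(C,np.c_[np.full(len(ys),x),ys,np.full(len(ys),138)]).astype(np.float32);print(x,cv2.remap(i,uv[:,0].copy(),uv[:,1].copy(),1).ravel().tolist())
# loose tools via top and orange/red masks
a=cv2.imread("pics/w1.png");a=cv2.resize(a,(512,384));
for nm,lo,hi in(("red",(0,150,80),(6,255,255)),("knob",(8,100,30),(22,255,255))):
  for im,Cc in((a,cam("wrist",dict(position=np.array([575.234,-32.519,270.714]),ee_rot=[-0.008,.707,.008,.707]))),(w[:,:,::-1],C)):
    m=cv2.inRange(cv2.cvtColor(np.ascontiguousarray(im),cv2.COLOR_BGR2HSV),lo,hi);m[230:]=0;y,x=np.nonzero(m);print(nm,len(x),onz(Cc,(x.mean(),y.mean()),20 if nm=="red" else 130).round(0) if len(x) else 0)
E
```

```text
17.7 [573.78080207 -34.03476447 268.6351749 ] [-0.19097151 -0.25957517 -0.13236292]
-120 [218, 216, 193, 166, 175, 179, 171, 155, 141, 110, 69, 69, 74, 102, 117, 115, 113, 115, 117, 117, 116, 116, 115, 126, 146, 167, 173, 173, 175, 176, 175, 176, 176, 175, 176, 176, 176, 175]
25 [177, 178, 172, 159, 143, 112, 80, 71, 75, 92, 117, 123, 122, 121, 121, 120, 121, 121, 122, 129, 132, 132, 171, 183, 182, 182, 183, 183, 182, 182, 182, 181, 180, 180, 180, 179, 180, 180]
75 [180, 172, 156, 141, 107, 74, 67, 79, 106, 119, 119, 119, 118, 118, 119, 119, 118, 117, 127, 147, 169, 176, 177, 177, 179, 179, 179, 179, 179, 179, 179, 179, 179, 179, 179, 179, 179, 179]
-120 [212, 206, 180, 158, 160, 171, 160, 147, 126, 98, 78, 72, 78, 99, 109, 110, 110, 111, 111, 113, 132, 152, 164, 168, 169, 170, 170, 170, 170, 170, 169, 169, 169, 169, 169, 169, 168, 168]
25 [168, 171, 163, 150, 131, 105, 80, 68, 72, 82, 100, 112, 115, 113, 112, 114, 130, 152, 168, 173, 173, 175, 176, 177, 177, 176, 176, 174, 174, 174, 174, 175, 174, 174, 174, 175, 175, 174]
75 [100, 98, 95, 87, 71, 58, 56, 66, 86, 92, 86, 84, 84, 85, 
[... 2546 characters left out ...]
, 110, 99, 131, 162, 172, 175, 178, 178, 182, 184, 187, 189, 192, 192, 194, 194, 194, 195, 187, 151, 105, 96, 112, 116, 117, 115, 116, 168, 176, 174, 175, 175]
590 [169, 169, 170, 171, 171, 173, 129, 114, 115, 114, 113, 149, 156, 174, 213, 230, 231, 230, 230, 230, 229, 229, 229, 228, 228, 227, 226, 226, 227, 216, 196, 156, 109, 110, 116, 117, 117, 107, 158, 173, 174, 173, 172]
595 [170, 169, 169, 169, 169, 174, 133, 115, 114, 114, 114, 137, 152, 168, 202, 220, 220, 220, 220, 220, 220, 220, 220, 221, 221, 220, 221, 221, 221, 214, 189, 139, 95, 109, 115, 115, 113, 153, 170, 172, 171, 173, 173]
red 684 [557. 155.  20.]
red 688 [557. 155.  20.]
knob 619 [488.  47. 130.]
knob 603 [488.  48. 130.]
```

```bash
python3 - <<'E'
from h import *
def e(i,C,ys):
    o=[]
    for y in ys:
        xs=np.arange(560,600,.25);uv=proj(C,np.c_[xs,np.full(len(xs),y),np.full(len(xs),110.)]).astype(np.float32)
        p=cv2.GaussianBlur(cv2.remap(i,uv[:,0].copy(),uv[:,1].copy(),1).reshape(1,-1).astype(np.float32),(9,1),0).ravel()
        d=np.diff(p);k=np.argmin(d[:60]);b=k+24+np.argmax(d[k+24:k+90]);o.append((y,xs[k],xs[b],xs[b]-xs[k]))
    return o
w1=cv2.cvtColor(cv2.resize(cv2.imread("pics/w1.png"),(512,384),interpolation=cv2.INTER_AREA),cv2.COLOR_BGR2GRAY)
C1=cam("wrist",dict(position=np.array([575.234,-32.519,270.714]),ee_rot=[-0.008,.707,.008,.707]))
i=cv2.imread("pics/end.png",0);C=cam("wrist")
ys=[-125,-115,-105,-75,-65,10,20,30,40]
for a,b in zip(e(w1,C1,ys),e(i,C,ys)):print(a,b)
s=arm.read_state();print(s["clock"])
E
```

```text
(-125, np.float64(570.75), np.float64(586.25), np.float64(15.5)) (-125, np.float64(570.0), np.float64(581.75), np.float64(11.75))
(-115, np.float64(563.75), np.float64(575.25), np.float64(11.5)) (-115, np.float64(562.75), np.float64(573.5), np.float64(10.75))
(-105, np.float64(570.25), np.float64(587.25), np.float64(17.0)) (-105, np.float64(569.5), np.float64(581.75), np.float64(12.25))
(-75, np.float64(569.75), np.float64(585.0), np.float64(15.25)) (-75, np.float64(568.25), np.float64(580.5), np.float64(12.25))
(-65, np.float64(569.5), np.float64(584.75), np.float64(15.25)) (-65, np.float64(568.25), np.float64(580.25), np.float64(12.0))
(10, np.float64(567.5), np.float64(582.75), np.float64(15.25)) (10, np.float64(566.5), np.float64(578.25), np.float64(11.75))
(20, np.float64(567.25), np.float64(582.75), np.float64(15.5)) (20, np.float64(566.25), np.float64(578.0), np.float64(11.75))
(30, np.float64(567.0), np.float64(582.5), np.float64(15.5)) (30, np.float64(566.0), np.float64(577.75), np.float64(11.75))
(40, np.float64(566.5), np.float64(582.0), np.float64(15.5)) (40, np.float64(565.75), np.float64(577.5), np.float64(11.75))
17.75
```

```bash
python3 - <<'E'
from nose import *
C=cam("wrist");i=cv2.imread("pics/end.png",0);u=int(proj(C,[592,-34.2,135])[0][0])
g=i[:,u-4:u+5].mean(1);d=np.diff(g);print("rows",[(k,int(d[k])) for k in range(60,230) if abs(d[k])>12])
for px in(538.5,540,541.5):
  H=np.array([px-17.4,117.3])
  for p in(-.05,0,.05,.1,.15,.2,.25):
    f=lambda a,b:H+np.array([a*np.cos(p)-b*np.sin(p),a*np.sin(p)+b*np.cos(p)])
    print(px,p,"nose",f(70,0).round(1),"tip",f(65.5,-20).round(1),[proj(C,[f(a,b)[0],-34.2,f(a,b)[1]])[0][1].round(1) for a,b in((63.5,7),(76.5,7),(76.5,-7))])
E
```

```text
rows [(75, -16), (77, 35), (78, 29), (79, 15), (80, 12), (81, -14), (82, -26), (83, -22), (84, -37), (85, 62), (86, 37), (127, -14), (128, -48), (129, -35), (130, 38), (131, 39), (133, 23), (135, -26), (136, -23), (138, 43), (193, -60), (194, -81), (195, 93), (196, 43), (206, -54), (207, -41), (213, 36), (217, -24), (219, -20), (220, -12)]
538.5 -0.05 nose [591.  113.8] tip [585.5  94.1] [np.float64(192.3), np.float64(203.1), np.float64(198.9)]
538.5 0 nose [591.1 117.3] tip [586.6  97.3] [np.float64(192.8), np.float64(203.9), np.float64(200.2)]
538.5 0.05 nose [591.  120.8] tip [587.5 100.6] [np.float64(193.2), np.float64(204.6), np.float64(201.4)]
538.5 0.1 nose [590.8 124.3] tip [588.3 103.9] [np.float64(193.5), np.float64(205.1), np.float64(202.4)]
538.5 0.15 nose [590.3 127.8] tip [588.9 107.3] [np.float64(193.6), np.float64(205.5), np.float64(203.4)]
538.5 0.2 nose [589.7 131.2] tip [589.3 110.7] [np.float64(193.6), np.float64(205.7), np.float64(204.1)]
538.5 0.25 nose [588.9 134.6] tip [589.5 114.1] [np.float64(193.4), np.float64(205.7), np.float64(204.8)]
540 -0.05 nose [592.
[... 741 characters left out ...]
88.5  94.1] [np.float64(194.8), np.float64(205.5), np.float64(201.3)]
541.5 0 nose [594.1 117.3] tip [589.6  97.3] [np.float64(195.4), np.float64(206.4), np.float64(202.6)]
541.5 0.05 nose [594.  120.8] tip [590.5 100.6] [np.float64(195.8), np.float64(207.1), np.float64(203.8)]
541.5 0.1 nose [593.8 124.3] tip [591.3 103.9] [np.float64(196.1), np.float64(207.7), np.float64(204.9)]
541.5 0.15 nose [593.3 127.8] tip [591.9 107.3] [np.float64(196.3), np.float64(208.1), np.float64(205.9)]
541.5 0.2 nose [592.7 131.2] tip [592.3 110.7] [np.float64(196.3), np.float64(208.3), np.float64(206.7)]
541.5 0.25 nose [591.9 134.6] tip [592.5 114.1] [np.float64(196.1), np.float64(208.4), np.float64(207.3)]
```

{"method": "drive_tool", "body": {
  "motion": [
    [-5,-30,0,0],
    [-5,-35,0,0],
    [0,-38,0,0],
    [0,-38,0,0],
    [0,-38,0,0],
    [0,-38,0,0],
    [0,-38,0,0],
    [0,-38,0,0],
    [0,-38,0,0],
    [0,-38,0,0]
  ]
}}

```text
clock: 18.58
position: [581.2, -404.4, 281.4]
ee_rot: [-0.009, 0.707, 0.009, 0.707]
contact_force: [1.5, 0.4, 1.0]
gripper_width: 44.8
```

```bash
python3 - <<'E'
from h import *
T=cam("top");S=cam("scene")
g={}
for n,C in(("top",T),("scene",S)):
    w=arm.get_image(n);cv2.imwrite(f"pics/{n}_end.png",w[:,:,::-1])
    for k,i in(("0",cv2.imread(f"pics/{n}0.png",0)),("e",cv2.cvtColor(w,cv2.COLOR_RGB2GRAY))):
        res=[]
        for yc in list(range(-100,-35,8))+list(range(40,101,8)):
            xs=np.arange(25,60,.25);c,s=np.cos(.027),np.sin(.027)
            uv=proj(C,np.c_[540+xs*c-yc*s,-35.5+xs*s+yc*c,np.full(len(xs),110.)]).astype(np.float32)
            p=cv2.GaussianBlur(cv2.remap(i,uv[:,0].copy(),uv[:,1].copy(),cv2.INTER_CUBIC).reshape(1,-1).astype(np.float32),(9,1),0).ravel()
            m=np.argmin(p[:90]); hi=np.median(p[-30:]); lv=(hi+85)/2
            if n=="scene": lv=(hi+p[m])/2
            b=m+np.argmax(p[m:]>lv); f=m-np.argmax(p[:m][::-1]>(np.max(p[:m])+p[m])/2) if m else 0
            res.append((xs[f],xs[b]))
        r=np.array(res);print(n,k,"front",np.median(r[:,0]),"back",np.median(r[:,1]),"gap",np.round(r[:,1]-r[:,0],1).tolist())
# did anything else change / latch signature
E
```

```text
top 0 front 28.0 back 44.5 gap [16.2, 16.2, 18.0, 18.0, 18.2, 16.8, 16.2, 16.0, 16.0, 16.2, 16.2, 16.0, 16.0, 15.5, 16.2, 16.8, 16.8]
top e front 28.0 back 40.75 gap [2.0, 26.0, 14.5, 13.2, 13.2, 13.0, 14.0, 13.2, 12.2, 12.8, 13.0, 12.5, 13.0, 12.2, 12.2, 13.0, 12.8]
scene 0 front 32.25 back 47.0 gap [14.5, 15.5, 14.5, 14.8, 14.8, 15.5, 14.5, 14.2, 14.8, 14.2, 14.5, 14.8, 15.0, 15.2, 15.2, 15.0, 14.8]
scene e front 32.25 back 43.25 gap [10.0, 15.0, 10.2, 10.2, 11.2, 11.2, 10.5, 11.2, 11.0, 10.8, 10.8, 11.0, 11.0, 11.0, 11.0, 11.8, 11.2]
```

```bash
python3 -c "
from bench import arm
print(arm.job_done())"
```

```text
the job is handed in; nothing more can be done
None
```

The tool case is shut and handed in at about 18.7 s of the 54 s allowed, with the arm standing clear. No verdict was reported.

I gripped the claw's nose, brought the lever upright and dropped the tooth behind the keeper bar. I pulled the claw snug at about 16 N with the lever near 1.15 rad. Then I pushed the lever flat with closed fingers; it took 30 N against its stop at the height expected for closed.

**Last checks**
- **Lever:** it lies flat, with its tip at the expected position in the wrist camera.
- **Tooth:** the nose position fits the tooth being hooked behind the bar, its tip roughly 8–13 mm below the bar's axis. This is worked out from the linkage geometry, not seen directly.
- **Back shell:** the wrist, top and scene cameras agree that it is drawn in by about 3.6–3.8 mm. That puts it near 0.058 rad, under the 0.065 limit by less than 1 mm, and slightly above the 0.01–0.055 quoted for a properly closed latch.
- **Loose tools:** the clip and knob had not moved. I did not measure the die, gauge or hex key; the arm felt no unexpected contact.

**What did not go as planned:** the nose slipped in the pads while I dragged it, and I re-gripped it twice. The tooth dropped into the slot during one of these moves, before I had planned to push it down. The pull then confirmed it was hooked.

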